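Hang the rubber stamps back on their rack by size

TASK

Hang the four rubber stamps on the stamp rack in order of length: the longest in the slot nearest the ink pad, the shortest in the slot farthest from it. Let each hang upright by its knob, lowered behind the front lip at the seat of its slot, with its mount turned so that its long side runs straight front to back, and leave the ink pad where it lies.

Things in the scene. Friction and masses are not known exactly. Their poses are not given: they have to be found in the camera images.
- stamp_94: longest of four rubber stamps: beech mount 94 x 34 mm, 17 mm high; thin steel neck 10 mm across from 17 to 48 mm height; round upright beech knob 31 mm across from 48 to 92 mm (straight-sided 51 to 82), flat underneath. About 110 g; stands on the desk at the start. Origin: centre of the underside; x along the 94 mm length, z up along the handle.
- stamp_76: second longest of four rubber stamps: beech mount 76 x 30 mm, 17 mm high; thin steel neck 10 mm across from 17 to 48 mm height; round upright beech knob 31 mm across from 48 to 92 mm (straight-sided 51 to 82), flat underneath. About 90 g; stands on the desk at the start. Origin: centre of the underside; x along the 76 mm length, z up along the handle.
- stamp_58: third longest of four rubber stamps: beech mount 58 x 26 mm, 17 mm high; thin steel neck 10 mm across from 17 to 48 mm height; round upright beech knob 31 mm across from 48 to 92 mm (straight-sided 51 to 82), flat underneath. About 70 g; stands on the desk at the start. Origin: centre of the underside; x along the 58 mm length, z up along the handle.
- stamp_40: shortest of four rubber stamps: beech mount 40 x 22 mm, 17 mm high; thin steel neck 10 mm across from 17 to 48 mm height; round upright beech knob 31 mm across from 48 to 92 mm (straight-sided 51 to 82), flat underneath. About 55 g; stands on the desk at the start. Origin: centre of the underside; x along the 40 mm length, z up along the handle.
- stamp_rack: fixed rack: grey steel comb rail 264 mm long (8 mm thick, top 80 mm above the desk) on two end cheeks (inner faces at y = +-125 mm) over a dark foot board (x -64 to 56, y +-138, 12 mm thick). Origin: centre of the underside; y along the rail to its left end; slots open to -x, its front, towards the robot. Teeth tips at x = -31 mm, rail's back at +26. A lip 4 mm high stands on the teeth, x -23 to -18.
- slot_1: leftmost (+y) slot of the rack: 18 mm wide, mouth rounded to 34 mm, ends 10 mm behind the seat. Origin: the seat (middle of a hung knob's underside) on the rail's top, 31 mm behind the tips of the teeth; axes as the rack's. A hung stamp's origin is 48 mm below it. Neck enters from the front, knob above the lip, mount below the rail; the knob is then lowered behind the lip and rests on the rail.
- slot_2: second from the left slot of the rack: 18 mm wide, mouth rounded to 34 mm, ends 10 mm behind the seat. Origin: the seat (middle of a hung knob's underside) on the rail's top, 31 mm behind the tips of the teeth; axes as the rack's. A hung stamp's origin is 48 mm below it. The mount hangs free, some 20 mm above the foot board.
- slot_3: third from the left slot of the rack: 18 mm wide, mouth rounded to 34 mm, ends 10 mm behind the seat. Origin: the seat (middle of a hung knob's underside) on the rail's top, 31 mm behind the tips of the teeth; axes as the rack's. A hung stamp's origin is 48 mm below it. Slots are 60 mm apart.
- slot_4: rightmost (-y) slot of the rack: 18 mm wide, mouth rounded to 34 mm, ends 10 mm behind the seat. Origin: the seat (middle of a hung knob's underside) on the rail's top, 31 mm behind the tips of the teeth; axes as the rack's. A hung stamp's origin is 48 mm below it. Empty at the start, as all slots.
- ink_pad: flat stamp-pad tin with a red lid, 72 x 112 x 20 mm, lying just beyond one end of the rack (left or right, it differs), about 205 mm from the rack's middle; a black tape dispenser (74 mm high) stands at the other end. Loose, 250 g. Origin: centre of the underside, y along its length, z up.
Things that resemble listed ones, but are neither listed nor needed, are in the scene too. Leave any turquoise look-alike of the stamp_58 alone.

How it is judged:
At the end, for the whole second after the job is handed in: From the slot nearest the ink pad the 94, 76, 58 and 40 mm stamps hang one per slot: within 12 mm of the seat horizontally, underside 26 to 38 mm above the desk, upright within 0.12 rad, long side within 0.3 rad of front-to-back, released and at rest (z of stamp_94 in the frame of stamp_rack between 0.026 and 0.038 m and angle between each of stamp_94, stamp_76, stamp_58, stamp_40's own z axis and vertical below 0.12 rad and angle between the x axis of each of stamp_94, stamp_76, stamp_58, stamp_40 and the x axis of stamp_rack, either way round below 0.3 rad and linear speed of each of stamp_94, stamp_76, stamp_58, stamp_40 below 0.02 m/s and angular speed of each of stamp_94, stamp_76, stamp_58, stamp_40 below 0.2 rad/s and z of stamp_76 in the frame of stamp_rack between 0.026 and 0.038 m and z of stamp_58 in the frame of stamp_rack between 0.026 and 0.038 m and z of stamp_40 in the frame of stamp_rack between 0.026 and 0.038 m and ((y of ink_pad in the frame of stamp_rack above 0.1 m and horizontal distance between stamp_94 and slot_1 below 0.012 m and horizontal distance between stamp_76 and slot_2 below 0.012 m and horizontal distance between stamp_58 and slot_3 below 0.012 m and horizontal distance between stamp_40 and slot_4 below 0.012 m) or (y of ink_pad in the frame of stamp_rack below -0.1 m and horizontal distance between stamp_94 and slot_4 below 0.012 m and horizontal distance between stamp_76 and slot_3 below 0.012 m and horizontal distance between stamp_58 and slot_2 below 0.012 m and horizontal distance between stamp_40 and slot_1 below 0.012 m))); the robot touches nothing.
It fails at once if the ink pad is pushed more than 25 mm from where it lay (distance of ink_pad from where it was at the start of the episode above 0.025 m).
It also fails if it takes over 96 s, if anything falls off the work surface, if the arm or the gripper's body presses on something with over 40 N, if the wrist force passes 120 N, or if a joint passes its speed limit or range.

ROBOT

A 6-joint arm with a two-finger parallel gripper is mounted at the origin on the work surface; the furniture and walls round the work are solid. World frame = base frame: x ahead of the robot, y to its left, z up, the work surface at z = 0. Lengths are in m, angles in rad, forces in N, time in s.
With the tool pointing down it reaches from about 0.25 to 0.775 m from the base axis. Payload 4 kg.
Tool frame: the origin (TCP) lies midway between the tips of the shut fingers; the grasp point (between the pads) lies 19 mm behind it; z points along the fingers, y is the direction in which the jaws open and shut (so a half turn about z gives the same grasp; the last joint's range is limited). The gripper opens to 94 mm and grips with 3 to 60 N. Pads are 16 mm wide; open, the fingers measure 119 mm over their backs; the gripper's body (75 mm by 177 mm) begins 78 mm behind the grasp point.
Start: joints at [1.126, 0.087, 1.371, -0, 1.684, -0.103], TCP at [0.184, 0.518, 0.17] pointing down, gripper open.
Joint ranges: [-3.1, 3.1], [-0.76, 2.03], [0.27, 2.55], [-1.08, 4.22], [0.17, 2.65], [-2.57, 2.57]. Speed limits (rad/s): [2.79, 2.79, 3.14, 3.14, 3.14, 3.14].

INTERFACE

Orientations are given as [roll, pitch, yaw] about the fixed x, y, z axes, in that order (R = Rz(yaw) Ry(pitch) Rx(roll)).
In Python, from bench import robot gives the robot as it stands.
- The arm moves only by the tool servo_tool, never from a script. Its argument "rows" is a list of rows, each a list of 2 entries, a list of its own where there are three numbers: the shift along the tool's x, y, z normalised to -1 to 1, where 1 is 0.08 m, then the turn about the tool's z normalised to -1 to 1, where 1 is pi/2 rad. A call has 1 to 12 rows; each row is the pose to reach, as a shift and turn from the pose commanded when the call began, along the tool's axes at that moment; what a row does not reach only later rows make up. A row lasts 1/12 s, in which the tool goes at most 41.7 mm and 7.16 degrees, less where a joint would pass 70% of its speed; a pose out of reach is approached as far as the arm can. A call with a number of a shift or a turn outside -1 to 1 is refused whole. A call with a gripper value outside its range is refused whole. "grip" is the closure, from -1 (fully open) to 1 (shut), set as the call begins (left out, the last holds). The fingers move at their own pace and stop on an object; the grip force is fixed at half the most. Time passes only in rows, so rows that repeat a pose let the fingers close. It gives the time, the measured TCP pose, the force and the opening at its end, in the units of the state.
- robot.get_obs(): the state, without advancing time (a new reading comes with each control period).
- robot.snapshot(name): name is "side" or "top"; returns a dict with "pixels" (420x560x3 uint8, red, green, blue), "camera_matrix" (3x3 intrinsics, pixels), "D" ([k1, k2, p1, p2, k3] as OpenCV has them; the pictures are not rectified), "world_from_camera" (4x4, takes a point from camera to world coordinates). Camera axes: x right, y down, z forward; pixel columns grow to the right and rows downward; lengths in m; the calibration is good to about 2 mm. A picture is of the moment at which its call begins. There is no depth.
- robot.close_job(): hands the job in, once; it reports no verdict.
The state is a dict: "time": time; "joint_positions": joint angles; "qvel": joint speeds; "joint_torque": joint torques, N m; "tool_pos": TCP position; "ee_rot": TCP orientation; "wrist_force": force on the tool from outside, world axes, zero at the start; "wrist_torque": the same for the moment, N m; "width": finger opening in m.
Only numpy, scipy, OpenCV 4.12 (cv2) and the standard library are available. Lean on these libraries where they do the work, as an engineer would, in place of code of your own. Each camera call takes 0.05 s, during which the arm holds its last target.

## Working session

There is one attempt and no reset: what is moved stays moved. The work goes in short steps, Python scripts to look and compute and a tool call to move; the robot and the scene stay as the last step left them, time stands still between calls to the robot, and variables do not carry over. Pictures are saved under pics/ and viewed, and the job is handed in when it is done.

Besides the shell and the picture viewer there is one more tool, called after "Request:" as name(argument=value, ...) on one line, values as JSON. servo_tool: Moves the arm, as the interface text tells. Its arguments: {"type":"object","properties":{"rows":{"type":"array"},"grip":{"type":"number"}},"required":["rows"]}

```bash
mkdir -p pics; ls
python3 - <<'E'
from bench import robot
import cv2,pickle
o=robot.get_obs()
for k in o: print(k,o[k])
for n in("side","top"):
    s=robot.snapshot(n); pickle.dump(s,open(f"pics/{n}0.pkl","wb"))
    cv2.imwrite(f"pics/{n}0.png",cv2.resize(s["pixels"][:,:,::-1],(800,600),interpolation=cv2.INTER_CUBIC))
    print(s["camera_matrix"],s["D"],s["world_from_camera"])
E
```

```text
pics
time 0.0
joint_positions [ 1.12589816e+00  8.79500433e-02  1.37222887e+00 -2.31114404e-05
  1.68364060e+00 -1.03105118e-01]
qvel [-2.04262128e-04  6.30737934e-04  3.99006539e-05  1.18012364e-05
 -1.34718770e-03 -9.27927334e-04]
joint_torque [ 3.95892976e-04 -3.40165758e+01 -3.02431369e+01  7.18233478e-02
  3.27528280e-02 -1.53414721e-04]
tool_pos [0.18408671 0.51760092 0.16831989]
ee_rot [-3.13937525e+00 -2.06346217e-04  2.79979680e+00]
wrist_force [-0.79077685 -1.13679489  0.76013791]
wrist_torque [-0.04183216 -0.03737396 -0.00409967]
width 0.09392401108422235
[[432.64439629   0.         279.03088564]
 [  0.         432.64439629 210.33328237]
 [  0.           0.           1.        ]] [-0.0268395  0.         0.         0.         0.       ] [[-0.93819702 -0.22738348  0.26092739  0.28397167]
 [-0.34609973  0.61888237 -0.70512381  0.60678611]
 [-0.00114985 -0.75185196 -0.65933096  0.72959259]
 [ 0.          0.          0.          1.        ]]
[[398.33629703   0.         272.07579686]
 [  0.         398.33629703 207.46043522]
 [  0.           0.           1.        ]] [-0.11169805  0.          0.          0.          0.        ] [[-0.00647762 -0.9906961   0.13593848  0.40422066]
 [-0.99991087  0.00800407  0.0106854  -0.060283  ]
 [-0.01167405 -0.13585715 -0.99065965  0.92615489]
 [ 0.          0.          0.          1.        ]]
```

View pics/side0.png

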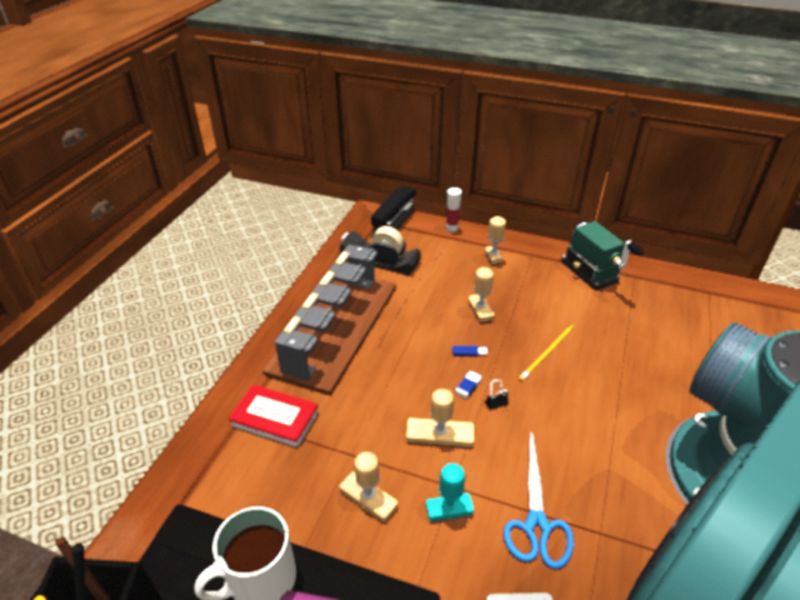

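View pics/top0.png

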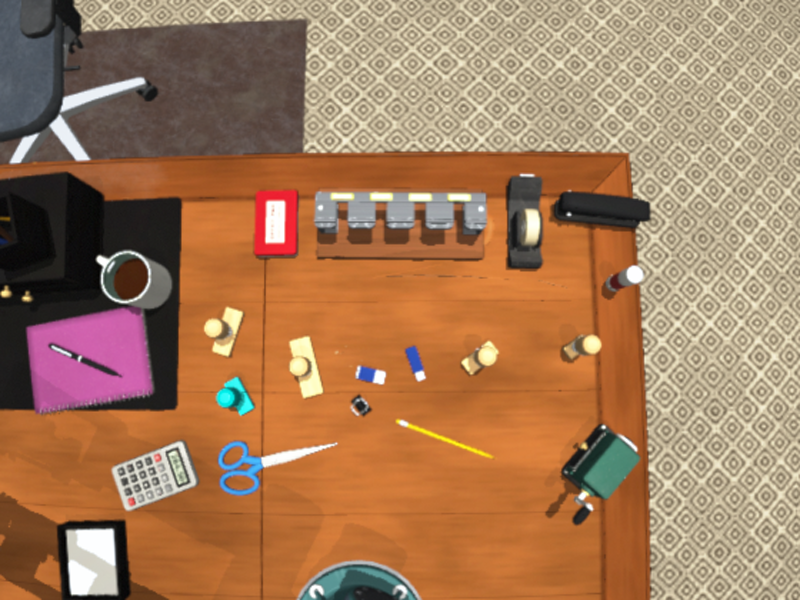

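```bash
cat > h.py <<'E'
import cv2,pickle,numpy as np
def load(n): return pickle.load(open(f"pics/{n}.pkl","rb"))
def snap(n,tag):
    from bench import robot
    s=robot.snapshot(n); pickle.dump(s,open(f"pics/{tag}.pkl","wb")); return s
def crop(s,x0,y0,w,h,f,fn):
    im=s["pixels"][y0:y0+h,x0:x0+w,::-1]
    im=cv2.resize(im,(w*f,h*f),interpolation=cv2.INTER_CUBIC)
    st=10
    for u in range((x0+st-1)//st*st,x0+w,st):
        cv2.line(im,((u-x0)*f,0),((u-x0)*f,6),(0,255,0),1)
        if u%20==0: cv2.putText(im,str(u),((u-x0)*f,16),0,.4,(0,255,0),1)
    for v in range((y0+st-1)//st*st,y0+h,st):
        cv2.line(im,(0,(v-y0)*f),(6,(v-y0)*f),(0,255,0),1)
        if v%20==0: cv2.putText(im,str(v),(8,(v-y0)*f+4),0,.4,(0,255,0),1)
    cv2.imwrite(fn,im)
def p2w(s,u,v,z):
    p=cv2.undistortPoints(np.array([[[u,v]]],float),s["camera_matrix"],np.array(s["D"]))[0,0]
    T=s["world_from_camera"]; d=T[:3,:3]@[p[0],p[1],1]; c=T[:3,3]
    return (c+d*(z-c[2])/d[2])
def w2p(s,P):
    T=np.linalg.inv(s["world_from_camera"]); r,_=cv2.Rodrigues(T[:3,:3])
    return cv2.projectPoints(np.array(P,float).reshape(-1,3),r,T[:3,3],s["camera_matrix"],np.array(s["D"]))[0][:,0]
E
python3 - <<'E'
from h import *
t=load("top0"); s=load("side0")
crop(t,130,205,110,90,7,"pics/c1.png")
crop(t,310,215,125,50,6,"pics/c2.png")
crop(t,170,120,220,70,3,"pics/c3.png")
crop(s,180,120,100,150,4,"pics/c4.png")
E
```

```text
(no output)
```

View pics/c1.png

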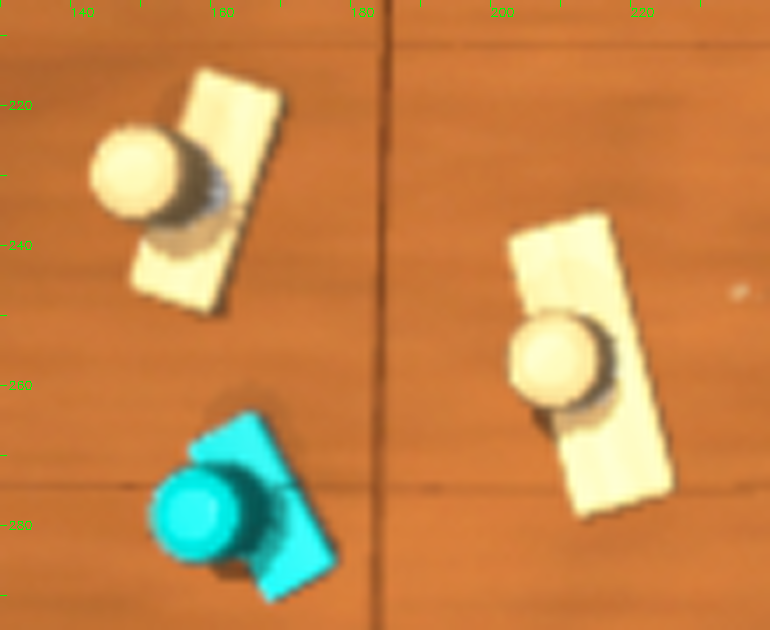

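View pics/c2.png

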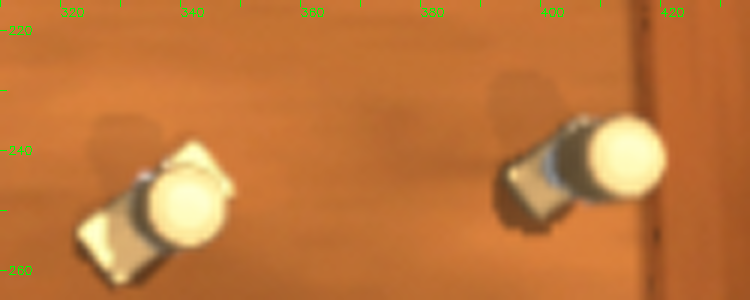

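View pics/c3.png

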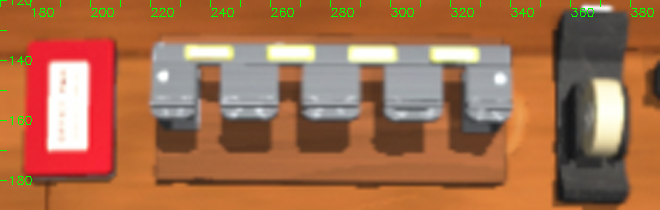

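View pics/c4.png

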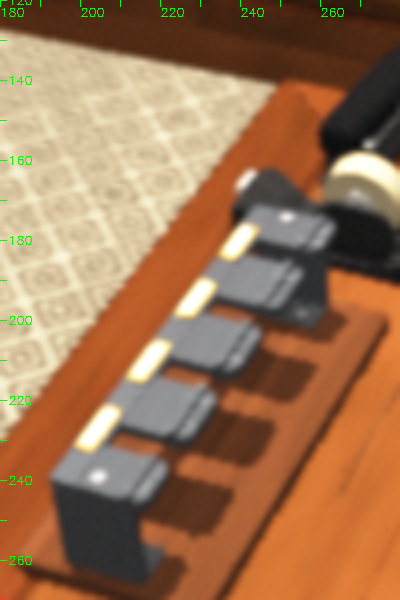

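```bash
cat > fit.py <<'E'
from h import *
t=load("top0"); s=load("side0")
from scipy.optimize import least_squares
def C(x0,y0,f,pts): return [(x0+a/f,y0+b/f) for a,b in pts]
M={"94":(94,34,C(130,205,7,[(508,240),(605,212),(672,490),(582,518)]),C(130,205,7,[(554,360)])[0]),
"76":(76,30,C(130,205,7,[(200,68),(283,95),(215,315),(130,285)]),C(130,205,7,[(136,172)])[0]),
"58":(58,26,C(310,215,6,[(195,140),(235,190),(122,284),(78,235)]),C(310,215,6,[(186,205)])[0]),
"40":(40,22,C(310,215,6,[(507,172),(545,221),(583,117)]),C(310,215,6,[(627,157)])[0])}
for k,(L,W,c,kn) in M.items():
    P=np.array([p2w(t,*q,.017)[:2] for q in c])
    print(k,"sides",np.round([np.linalg.norm(P[i]-P[(i+1)%len(P)])*1e3 for i in range(len(P))],1),"cen",P.mean(0).round(4),"knob",p2w(t,*kn,.08)[:2].round(4))
    if len(P)==4:
        d=P[3]-P[0]+P[2]-P[1]
        if np.linalg.norm(P[1]-P[0])>np.linalg.norm(P[2]-P[1]): d=P[1]-P[0]+P[2]-P[3]
    else: d=P[0]-P[2]
    print("  yaw",np.degrees(np.arctan2(d[1],d[0])).round(1))
for q,z in [((221.7,180.7),.012),((339,181),.012),((220.7,134.3),.08),((340,135),.08)]:
    print(p2w(t,*q,z)[:2].round(4))
E
python3 fit.py
```

```text
94 sides [33.1 93.  30.6 93.6] cen [0.416  0.0815] knob [0.4165 0.0831]
  yaw -165.1
76 sides [29.8 75.6 30.6 75.1] cen [0.4733 0.2103] knob [0.4743 0.2141]
  yaw 163.6
58 sides [24.2 56.2 24.7 57.7] cen [ 0.4293 -0.196 ] knob [ 0.4299 -0.1967]
  yaw 128.3
40 sides [23.5 42.9 37. ] cen [ 0.4435 -0.3457] knob [ 0.4449 -0.356 ]
  yaw 124.0
[0.594  0.0674]
[ 0.5909 -0.2076]
[0.6849 0.0616]
[ 0.6808 -0.2024]
```

```bash
cat > ov.py <<'E'
from h import *
S={"94":(94,34,.4163,.0823,-165.1),"76":(76,30,.4738,.212,163.6),"58":(58,26,.4295,-.1963,128.3),"40":(40,22,.4445,-.354,126)}
R=(.6566,-.0703,-.013)
def tf(x,y,a,P):
    P=np.array(P,float);c,s_=np.cos(a),np.sin(a)
    return np.c_[x+c*P[:,0]-s_*P[:,1],y+s_*P[:,0]+c*P[:,1],P[:,2]]
def box(L,W,z): return [(L/2,W/2,z),(-L/2,W/2,z),(-L/2,-W/2,z),(L/2,-W/2,z)]
def overlay(s,x0,y0,w,h,f,fn,stamps=True):
    im=cv2.resize(s["pixels"][y0:y0+h,x0:x0+w,::-1],(w*f,h*f),interpolation=cv2.INTER_CUBIC)
    def poly(P,col,cl=True):
        q=((w2p(s,P)+.5-[x0,y0])*f*8).astype(np.int32)
        cv2.polylines(im,[q.reshape(-1,1,2)],cl,col,1,cv2.LINE_AA,3)
    th=np.linspace(0,2*np.pi,40)
    if stamps:
      for k,(L,W,x,y,a) in S.items():
        a=np.radians(a)
        for z in(0,.017): poly(tf(x,y,a,box(L/1e3,W/1e3,z)),(0,0,255))
        for z in(.051,.082): poly(tf(x,y,a,np.c_[.0155*np.cos(th),.0155*np.sin(th),0*th+z]),(255,0,0))
    B=[(-.064,.138,.012),(.056,.138,.012),(.056,-.138,.012),(-.064,-.138,.012)]
    poly(tf(*R,B),(255,0,255))
    poly(tf(*R,[(-.031,.132,.08),(.026,.132,.08),(.026,-.132,.08),(-.031,-.132,.08)]),(0,255,0))
    for y in(.09,.03,-.03,-.09):
        poly(tf(*R,[(-.031,y+.009,.08),(0.01,y+.009,.08),(.01,y-.009,.08),(-.031,y-.009,.08)]),(0,255,255))
    cv2.imwrite(fn,im)
if __name__=="__main__":
    t=load("top0"); s=load("side0")
    overlay(s,180,130,190,240,3,"pics/o1.png")
    overlay(t,130,120,190,180,4,"pics/o2.png")
    overlay(t,250,120,190,150,4,"pics/o3.png")
E
python3 ov.py
```

```text
(no output)
```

View pics/o1.png

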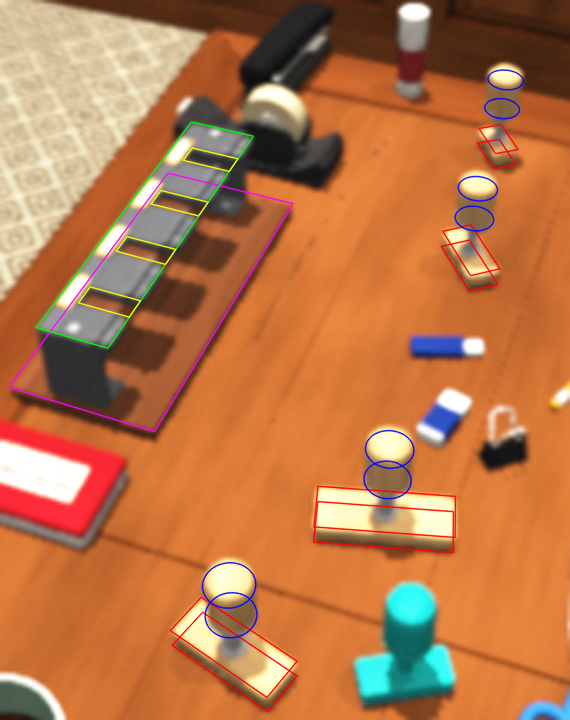

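View pics/o2.png

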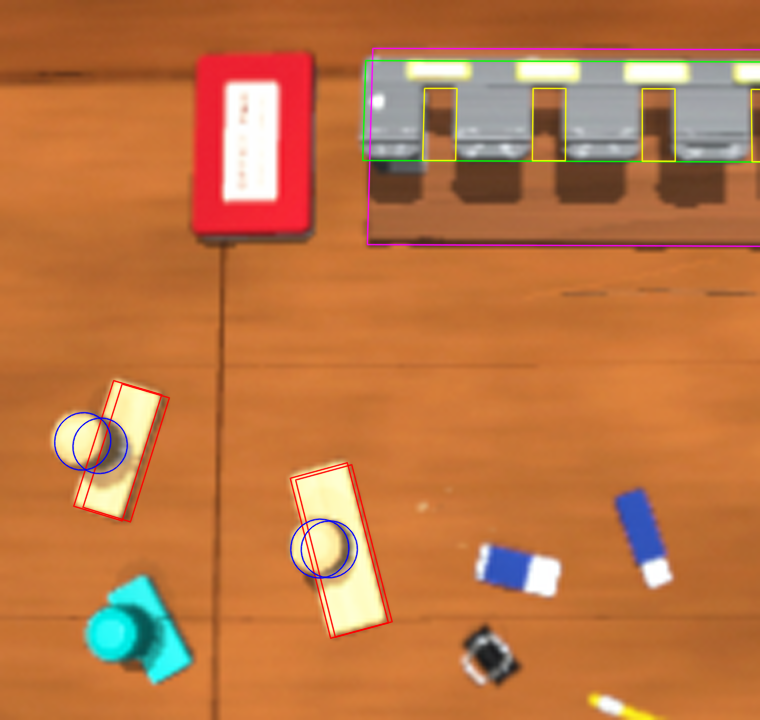

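View pics/o3.png

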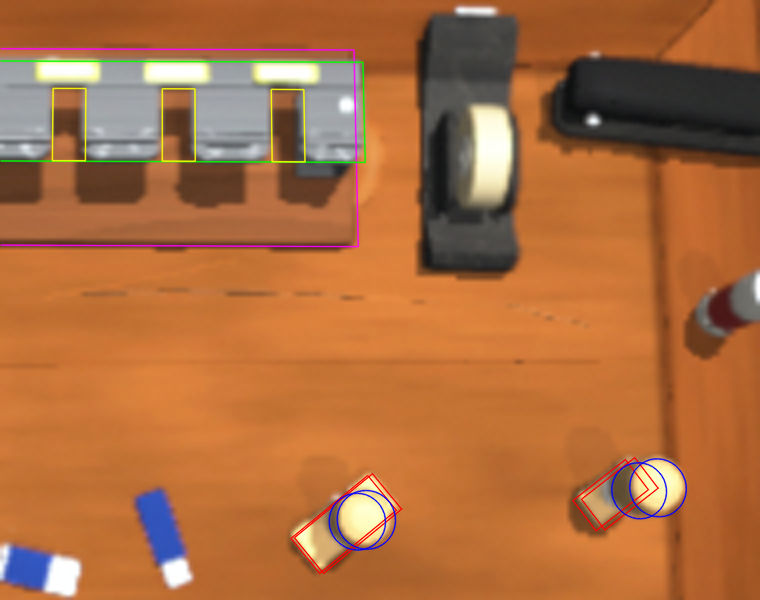

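```bash
cat > pl.py <<'E'
import sys,numpy as np
from scipy.spatial.transform import Rotation as Ro
from bench import robot
def cur():
    o=robot.get_obs(); return np.array(o["tool_pos"]),Ro.from_euler("xyz",o["ee_rot"]),o
# usage: pl.py x y z yawdeg -> remaining normalised shift/turn from the measured pose
if __name__=="__main__":
    x,y,z,w=map(float,sys.argv[1:5]); p,R,o=cur()
    d=R.inv().apply(np.array([x,y,z])-p)/.08
    yaw=np.degrees(R.as_euler("xyz")[2]); t=-((w-yaw+180)%360-180)/90
    print("t %.2f pos %s yaw %.1f width %.4f F %s j6 %.2f"%(o["time"],p.round(4),yaw,o["width"],np.round(o["wrist_force"],1),o["joint_positions"][5]))
    print("shift",d.round(3),"turn",round(t,3))
E
python3 pl.py .474 .2130 .17 73.6
```

```text
t 0.10 pos [0.1841 0.5177 0.1684] yaw 160.4 width 0.0942 F [ 0.1 -0.2 -0.8] j6 -0.10
shift [-4.69  -2.373 -0.016] turn 0.965
```

Request:
servo_tool(rows=[[[-0.3,-0.15,0],0],[[-0.6,-0.3,0],0],[[-0.94,-0.475,0],0],[[-0.94,-0.475,0],0]], grip=-0.28)

```text
time: 0.43
tool_pos: [0.2452, 0.454, 0.169]
ee_rot: [-3.14, 0.002, 2.795]
wrist_force: [0.1, 0.1, -0.4]
width: 0.0707
```

Request:
servo_tool(rows=[[[-0.3,-0.15,0],0],[[-0.6,-0.3,0],0],[[-0.94,-0.475,0],0],[[-0.94,-0.475,0],0]])

```text
time: 0.77
tool_pos: [0.3031, 0.3934, 0.1691]
ee_rot: [-3.14, 0.002, 2.795]
wrist_force: [0.2, 0.6, 0.6]
width: 0.0601
```

Request:
servo_tool(rows=[[[-0.47,-0.24,0],0],[[-0.94,-0.475,0],0],[[-0.94,-0.475,0],0]])

```text
time: 1.02
tool_pos: [0.3621, 0.3315, 0.169]
ee_rot: [-3.14, 0.002, 2.793]
wrist_force: [-0.5, 0.2, -0.2]
width: 0.0601
```

Request:
servo_tool(rows=[[[-0.47,-0.24,0],0],[[-0.94,-0.475,0],0],[[-0.94,-0.475,0],0]])

```text
time: 1.27
tool_pos: [0.4201, 0.2705, 0.1688]
ee_rot: [-3.139, 0.002, 2.793]
wrist_force: [0.0, 0.7, -0.1]
width: 0.0599
```

Request:
servo_tool(rows=[[[-0.47,-0.24,0],0.08],[[-0.94,-0.475,0],0.16],[[-0.94,-0.475,0],0.24],[[-0.94,-0.475,0],0.32],[[-0.94,-0.475,0],0.4],[[-0.94,-0.475,0],0.48],[[-0.94,-0.475,0],0.56],[[-0.94,-0.475,0],0.64],[[-0.94,-0.475,0],0.72],[[-0.94,-0.475,0],0.8],[[-0.94,-0.475,0],0.88],[[-0.94,-0.475,0],0.965]])

```text
time: 2.27
tool_pos: [0.4742, 0.2147, 0.1691]
ee_rot: [-3.14, -0.0, 1.294]
wrist_force: [0.6, 0.1, -0.8]
width: 0.0602
```

```bash
python3 pl.py .474 .2130 .17 73.6
```

```text
t 2.27 pos [0.4742 0.2147 0.1691] yaw 74.2 width 0.0602 F [ 0.6  0.1 -0.8] j6 0.59
shift [-0.021  0.004 -0.011] turn 0.006
```

Request:
servo_tool(rows=[[[-0.02,0,0.4],0],[[-0.02,0,0.8],0],[[-0.02,0,0.8],0]])

```text
time: 2.52
tool_pos: [0.469, 0.2114, 0.098]
ee_rot: [-3.129, 0.007, 1.301]
wrist_force: [-0.8, -0.1, -1.3]
width: 0.0605
```

Request:
servo_tool(rows=[[[0,0,0.2],0],[[0,0,0.4],0],[[0,0,0.6],0],[[0,0,0.6],0],[[0,0,0.6],0]])

```text
time: 2.93
tool_pos: [0.4741, 0.2123, 0.0578]
ee_rot: [-3.14, 0.0, 1.3]
wrist_force: [-0.4, -0.4, -0.6]
width: 0.0601
```

```bash
python3 pl.py .474 .2130 .057 73.6
python3 - <<'E'
from h import *
t=snap("top","t1"); s=snap("side","s1")
a=t["pixels"][200:270,120:200]; b=s["pixels"][290:390,200:300]
f=lambda i:cv2.resize(i[:,:,::-1],None,fx=4,fy=4,interpolation=cv2.INTER_CUBIC)
A,B=f(a),f(b); o=np.zeros((400,730,3),np.uint8); o[:280,:320]=A; o[:400,330:]=B; cv2.imwrite("pics/g1.png",o)
E
```

```text
t 2.93 pos [0.4741 0.2123 0.0578] yaw 74.5 width 0.0601 F [-0.4 -0.4 -0.6] j6 0.58
shift [ 0.008 -0.003  0.01 ] turn 0.01
```

View pics/g1.png

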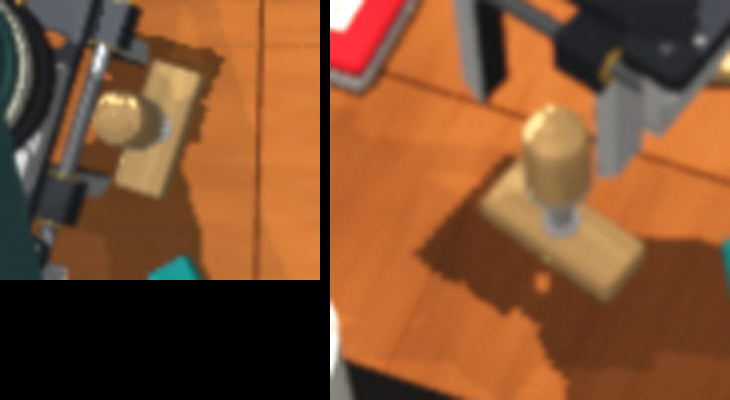

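Run:
```python
from h import *
s=load("s1");t=load("t1")
from bench import robot
o=robot.get_obs();print(o["tool_pos"],o["ee_rot"])
p=np.array(o["tool_pos"])
yaw=o["ee_rot"][2]; y=np.array([np.sin(yaw),-np.cos(yaw),0])
for n,im in(("s",s),("t",t)):
  print(n,w2p(im,[p,p+y*.03,p-y*.03,[.474,.212,.048],[.474,.212,.082]]).round(1))
print("crop side px",(np.array([485,100])-[330,0])/4+[200,290],(np.array([620,180])-[330,0])/4+[200,290])
crop(s,225,270,80,95,7,"pics/g2.png")
```

```text
[0.47544069 0.21246179 0.0593415 ] [ 3.13958635e+00 -1.66492589e-03  1.30016966e+00]
s [[255.3 331.6]
 [242.2 323.3]
 [268.7 340.3]
 [256.3 335.2]
 [255.6 324.4]]
t [[153.1 229.8]
 [157.  216.8]
 [149.2 242.9]
 [154.8 230.9]
 [150.1 229.6]]
crop side px [238.75 315.  ] [272.5 335. ]
```

View pics/g2.png

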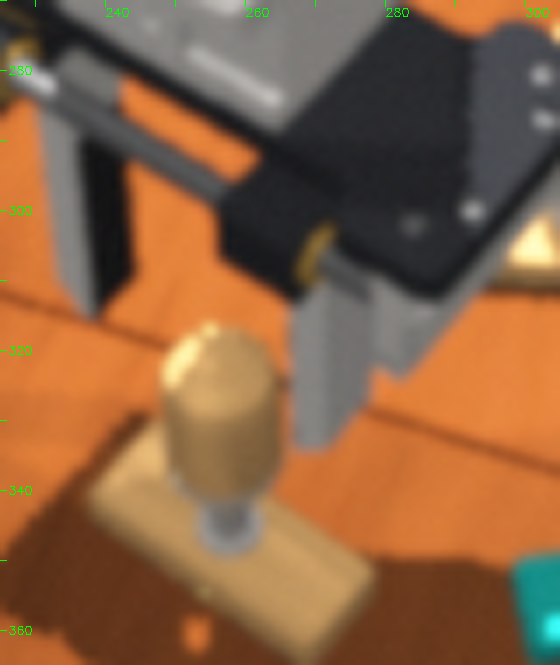

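Request:
servo_tool(rows=[[[0,0,0],0],[[0,0,0],0],[[0,0,0],0],[[0,0,0],0]], grip=0.2)

```text
time: 3.37
tool_pos: [0.4748, 0.2117, 0.0581]
ee_rot: [3.141, -0.001, 1.3]
wrist_force: [-0.6, -0.4, 0.3]
width: 0.0387
```

```bash
python3 pl.py .474 .2130 .057 73.6;python3 - <<'E'
from h import *
s=snap("side","s2");t=snap("top","t2")
crop(s,225,270,80,95,7,"pics/g3.png")
crop(t,120,190,80,80,7,"pics/g4.png")
E
```

```text
t 3.37 pos [0.4748 0.2117 0.0581] yaw 74.5 width 0.0387 F [-0.6 -0.4  0.3] j6 0.58
shift [ 0.013 -0.015  0.014] turn 0.01
```

View pics/g3.png

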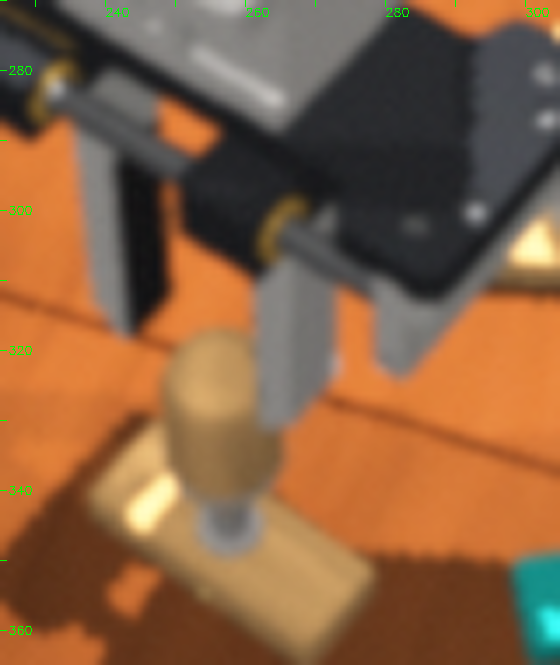

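View pics/g4.png

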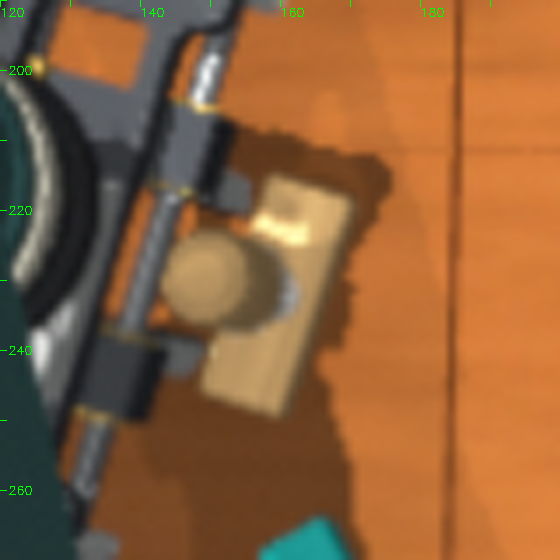

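Run:
```python
from h import *
s=load("s2");t=load("t2")
p=np.array([.4748,.2117,.0581]);yaw=1.300
x=np.array([np.cos(yaw),np.sin(yaw),0]);y=np.array([np.sin(yaw),-np.cos(yaw),0])
for dz in(0,.008,.016):
  q=p+[0,0,dz]
  print(dz,w2p(s,[q-y*.0193+x*.008,q-y*.0193-x*.008,q-y*.032-x*.008, q-y*.032+x*.008, q+y*.0193+x*.008,q+y*.032+x*.008]).round(1).tolist())
  print("  t",w2p(t,[q-y*.0193+x*.008,q-y*.0193-x*.008,q-y*.032-x*.008,q+y*.0193-x*.008,q+y*.032-x*.008]).round(1).tolist())
```

```text
0 [[261.6, 340.6], [267.1, 334.1], [272.9, 337.8], [267.4, 344.3], [244.6, 329.5], [239.1, 325.9]]
  t [[147.7, 237.6], [154.4, 239.5], [152.8, 245.1], [159.5, 222.7], [161.1, 217.2]]
0.008 [[261.5, 338.0], [267.0, 331.6], [272.8, 335.3], [267.3, 341.8], [244.3, 326.9], [238.8, 323.4]]
  t [[146.5, 237.4], [153.3, 239.3], [151.7, 244.9], [158.4, 222.3], [160.1, 216.8]]
0.016 [[261.4, 335.5], [266.9, 329.0], [272.8, 332.7], [267.2, 339.3], [244.1, 324.3], [238.5, 320.8]]
  t [[145.3, 237.1], [152.2, 239.1], [150.5, 244.7], [157.4, 222.0], [159.0, 216.4]]
```

Run:
```python
from h import *
s=load("s2");t=load("t2")
p=np.array([.4748,.2117,.0581]);yaw=1.300
x=np.array([np.cos(yaw),np.sin(yaw),0]);y=np.array([np.sin(yaw),-np.cos(yaw),0])
for im,fn in((s,"a"),(t,"b")):
  I=cv2.resize(im["pixels"][:,:,::-1],None,fx=2,fy=2,interpolation=cv2.INTER_CUBIC)
  def poly(P,c): cv2.polylines(I,[((w2p(im,P)+.5)*16).astype(np.int32).reshape(-1,1,2)],True,c,1,cv2.LINE_AA,3)
  b=p+[0,0,.097]
  poly([b+x*.0375+y*.0885,b-x*.0375+y*.0885,b-x*.0375-y*.0885,b+x*.0375-y*.0885],(0,0,255))
  for sg in(1,-1):
    for z in (0,.03,.06,.09):
      q=p+[0,0,z]
      poly([q+sg*y*.0193+x*.008,q+sg*y*.0318+x*.008,q+sg*y*.0318-x*.008,q+sg*y*.0193-x*.008],(0,255,0))
  if fn=="a": I=I[400:760,300:760]
  else: I=I[300:640,100:460]
  cv2.imwrite(f"pics/b{fn}.png",cv2.resize(I,None,fx=1.6,fy=1.6))
```

```text
(no output)
```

View pics/ba.png

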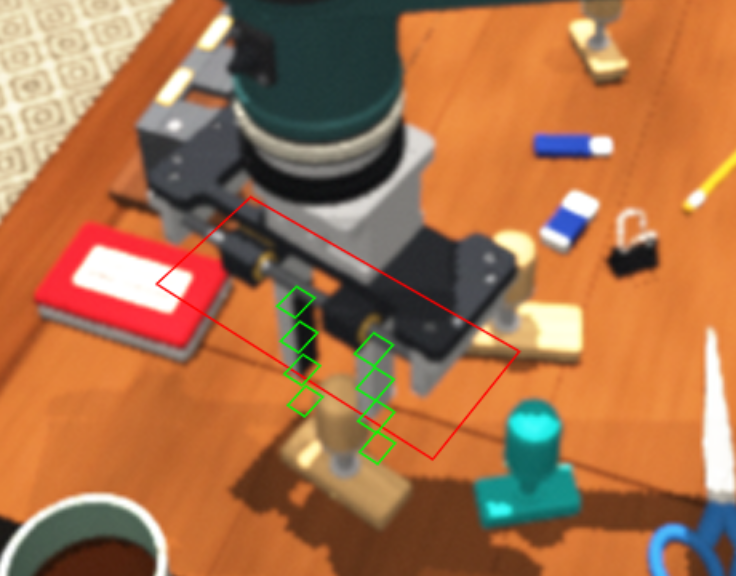

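View pics/bb.png

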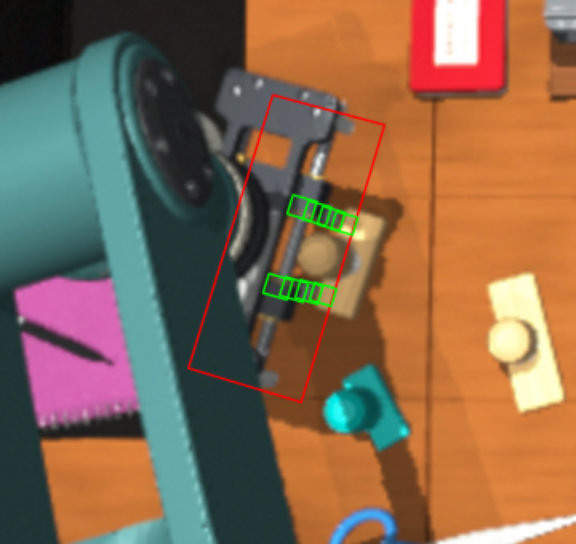

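Request:
servo_tool(rows=[[[0,0,0.1],0],[[0,0,0.2],0],[[0,0,0.23],0],[[0,0,0.23],0]])

```text
time: 3.8
tool_pos: [0.4732, 0.2112, 0.0372]
ee_rot: [-3.139, 0.002, 1.3]
wrist_force: [-0.8, -0.5, 0.2]
width: 0.0378
```

```bash
python3 pl.py .474 .2130 .04 73.6;python3 - <<'E'
from h import *
s=snap("side","s3");t=snap("top","t3")
crop(s,225,270,80,95,7,"pics/g5.png")
crop(t,120,190,80,80,7,"pics/g6.png")
E
```

```text
t 3.80 pos [0.4732 0.2112 0.0372] yaw 74.5 width 0.0378 F [-0.8 -0.5  0.2] j6 0.58
shift [ 0.024  0.004 -0.035] turn 0.01
```

View pics/g5.png

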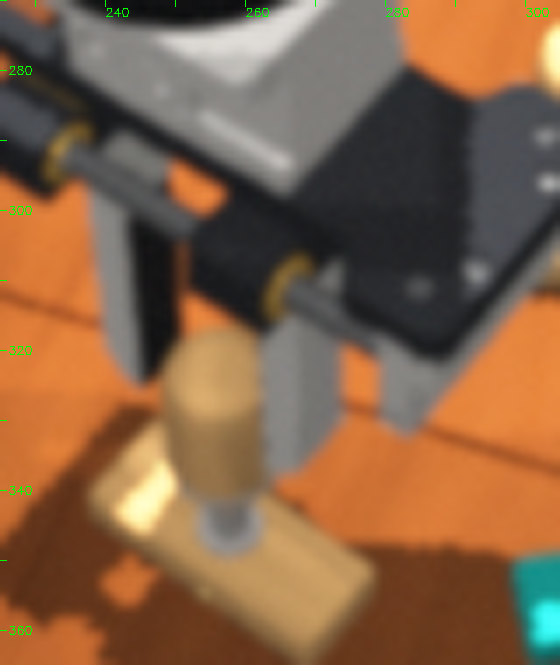

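View pics/g6.png

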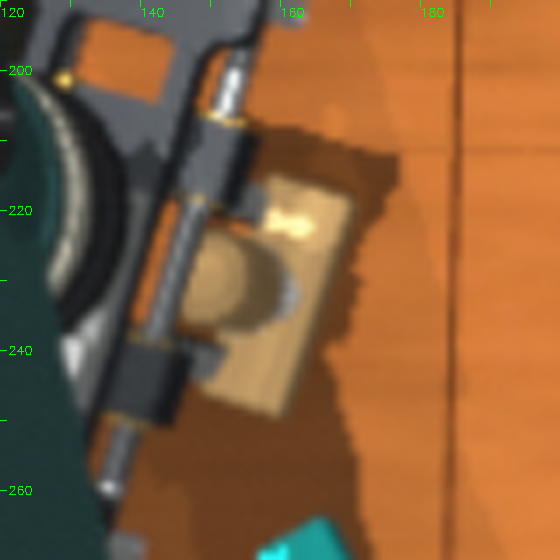

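Request:
servo_tool(rows=[[[0.02,0,0.04],0],[[0.02,0,0.07],0],[[0.02,0,0.07],0]])

```text
time: 4.15
tool_pos: [0.4746, 0.2132, 0.033]
ee_rot: [-3.141, 0.0, 1.3]
wrist_force: [-0.1, 0.0, 0.8]
width: 0.0376
```

Request:
servo_tool(rows=[[[0,0,0],0],[[0,0,0],0],[[0,0,0],0],[[0,0,0],0],[[0,0,0],0]], grip=1)

```text
time: 4.57
tool_pos: [0.4749, 0.2132, 0.0335]
ee_rot: [-3.142, -0.0, 1.3]
wrist_force: [-0.2, 0.4, -1.8]
width: 0.0303
```

Request:
servo_tool(rows=[[[0,0,-0.1],0],[[0,0,-0.2],0],[[0,0,-0.3],0],[[0,0,-0.4],0],[[0,0,-0.5],0],[[0,0,-0.5],0],[[0,0,-0.5],0]])

```text
time: 5.15
tool_pos: [0.4756, 0.2134, 0.0745]
ee_rot: [3.14, -0.001, 1.3]
wrist_force: [0.2, 0.7, -1.1]
width: 0.0298
```

```bash
python3 pl.py .474 .2130 .04 73.6;python3 - <<'E'
from h import *
s=snap("side","s4");t=snap("top","t4")
crop(s,210,250,100,110,6,"pics/g7.png")
crop(t,120,190,80,80,7,"pics/g8.png")
E
```

```text
t 5.15 pos [0.4756 0.2134 0.0745] yaw 74.5 width 0.0298 F [ 0.2  0.7 -1.1] j6 0.58
shift [-0.01  -0.018  0.432] turn 0.01
```

View pics/g7.png

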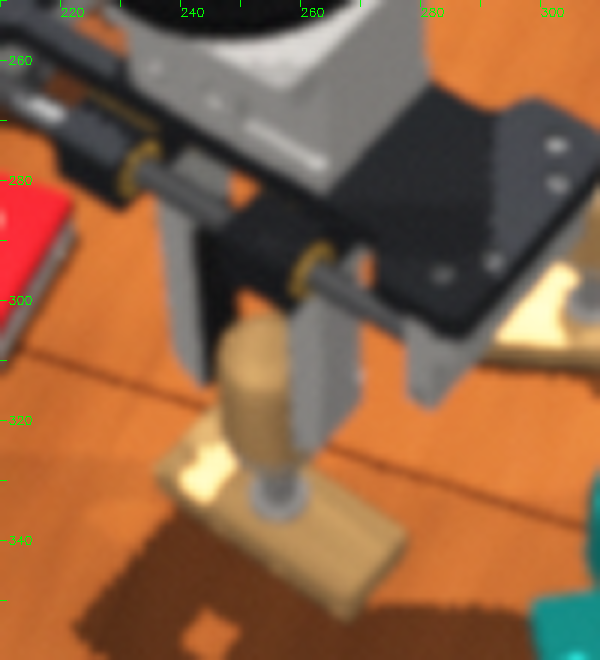

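View pics/g8.png

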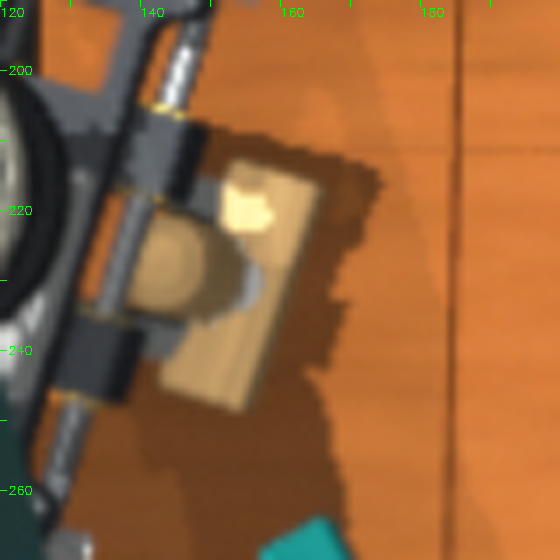

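Run:
```python
from h import *
s=load("s4");t=load("t4")
p=np.array([.4756,.2134,.0]);yaw=1.300
x=np.array([np.cos(yaw),np.sin(yaw),0]);y=np.array([np.sin(yaw),-np.cos(yaw),0])
for z in(.041,.058,.089,.095,.1,.105):
  q=p+[0,0,z]
  print(z,w2p(s,[q-y*.0153+x*.008,q-y*.0153,q-y*.0153-x*.008]).round(1).tolist(),w2p(t,[q-y*.0153+x*.008,q-y*.0153-x*.008]).round(1).tolist())
z=.058
print([w2p(s,[p+[0,0,z]+a*x*.0+b*x*.015+c*y*.038 for b in(1,-1) for c in(1,-1)]).round(1).tolist() for a in[1]])
```

```text
0.041 [[259.4, 345.3], [262.1, 342.1], [264.8, 338.9]] [[149.9, 236.0], [156.5, 237.9]]
0.058 [[259.0, 340.1], [261.8, 336.9], [264.6, 333.7]] [[147.5, 235.5], [154.2, 237.4]]
0.089 [[258.5, 330.1], [261.3, 326.8], [264.1, 323.6]] [[142.9, 234.5], [149.8, 236.5]]
0.095 [[258.4, 328.1], [261.2, 324.8], [264.0, 321.6]] [[141.9, 234.3], [149.0, 236.3]]
0.1 [[258.3, 326.4], [261.1, 323.1], [264.0, 319.9]] [[141.2, 234.1], [148.2, 236.2]]
0.105 [[258.2, 324.7], [261.0, 321.4], [263.9, 318.2]] [[140.4, 234.0], [147.4, 236.0]]
[[[233.3, 327.6], [267.0, 349.8], [243.8, 316.3], [277.2, 337.4]]]
```

```bash
python3 pl.py .570 -.0403 .080 89.3
```

```text
t 5.25 pos [0.4747 0.2131 0.0733] yaw 74.5 width 0.0299 F [ 0.4  1.5 -0.9] j6 0.58
shift [-2.733  1.996 -0.085] turn -0.165
```

Request:
servo_tool(rows=[[[-0.15,0.11,-0.05],0],[[-0.4,0.29,-0.08],0],[[-0.65,0.48,-0.08],0],[[-0.91,0.665,-0.08],0]])

```text
time: 5.58
tool_pos: [0.5066, 0.1281, 0.0794]
ee_rot: [-3.141, 0.0, 1.301]
wrist_force: [0.0, 0.3, -0.8]
width: 0.0302
```

Request:
servo_tool(rows=[[[-0.25,0.18,0],0],[[-0.5,0.37,0],0],[[-0.75,0.55,0],0],[[-0.91,0.665,0],0]])

```text
time: 5.92
tool_pos: [0.5386, 0.0422, 0.079]
ee_rot: [-3.141, 0.001, 1.298]
wrist_force: [0.0, 0.0, -1.0]
width: 0.03
```

Request:
servo_tool(rows=[[[-0.25,0.18,0],-0.03],[[-0.5,0.37,0],-0.07],[[-0.7,0.55,0],-0.1],[[-0.85,0.62,0],-0.14],[[-0.91,0.665,0],-0.165],[[-0.91,0.665,0],-0.165],[[-0.91,0.665,0],-0.165]])

```text
time: 6.5
tool_pos: [0.5697, -0.04, 0.079]
ee_rot: [-3.14, -0.001, 1.557]
wrist_force: [-0.1, -0.4, -1.3]
width: 0.0304
```

```bash
python3 pl.py .570 -.0403 .080 89.3;python3 - <<'E'
from h import *
s=snap("side","s5");t=snap("top","t5")
crop(s,180,130,110,120,6,"pics/g9.png")
crop(t,210,120,110,90,7,"pics/g10.png")
E
```

```text
t 6.50 pos [ 0.5697 -0.04    0.079 ] yaw 89.2 width 0.0304 F [-0.1 -0.4 -1.3] j6 -0.16
shift [-0.004  0.003 -0.012] turn -0.001
```

View pics/g9.png

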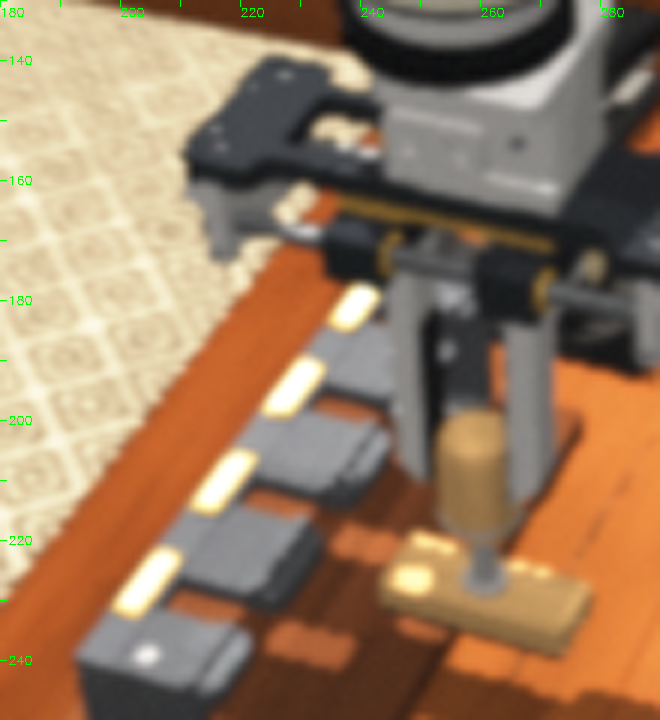

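View pics/g10.png

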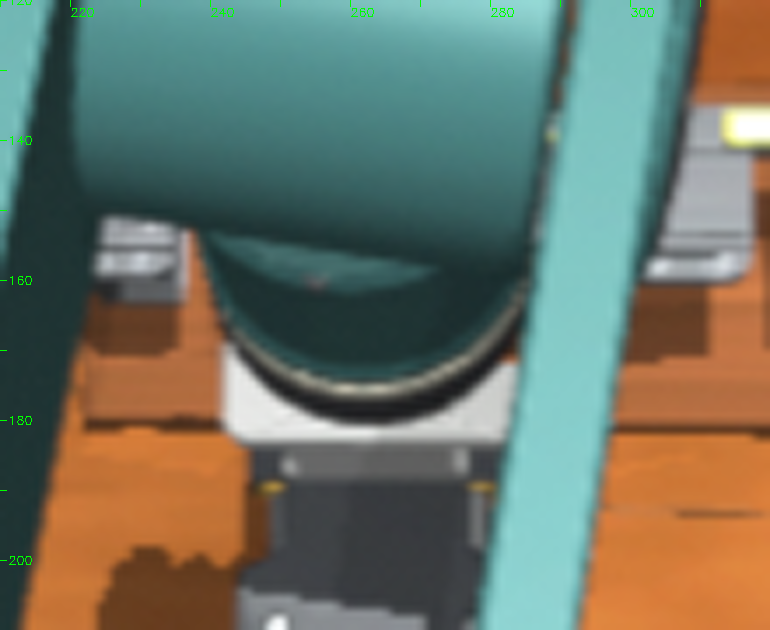

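```bash
cat > ov2.py <<'E'
from ov import *
import sys
def held(s,L,W,x,y,z,a,x0,y0,w,h,f,fn):
    overlay(s,x0,y0,w,h,f,fn,False); im=cv2.imread(fn)
    def poly(P,col):
        q=((w2p(s,P)+.5-[x0,y0])*f*8).astype(np.int32)
        cv2.polylines(im,[q.reshape(-1,1,2)],True,col,1,cv2.LINE_AA,3)
    th=np.linspace(0,2*np.pi,40); a=np.radians(a)
    for dz in(0,.017): poly(tf(x,y,a,box(L/1e3,W/1e3,z+dz)),(0,0,255))
    for dz,r in((.017,.005),(.048,.005),(.051,.0155),(.082,.0155)): poly(tf(x,y,a,np.c_[r*np.cos(th),r*np.sin(th),0*th+z+dz]),(255,0,0))
    cv2.imwrite(fn,im)
E
python3 - <<'E'
from ov2 import *
held(load("s5"),76,30,.5697,-.0403,.0457,-.7,180,140,110,115,6,"pics/h1.png")
E
```

```text
(no output)
```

View pics/h1.png

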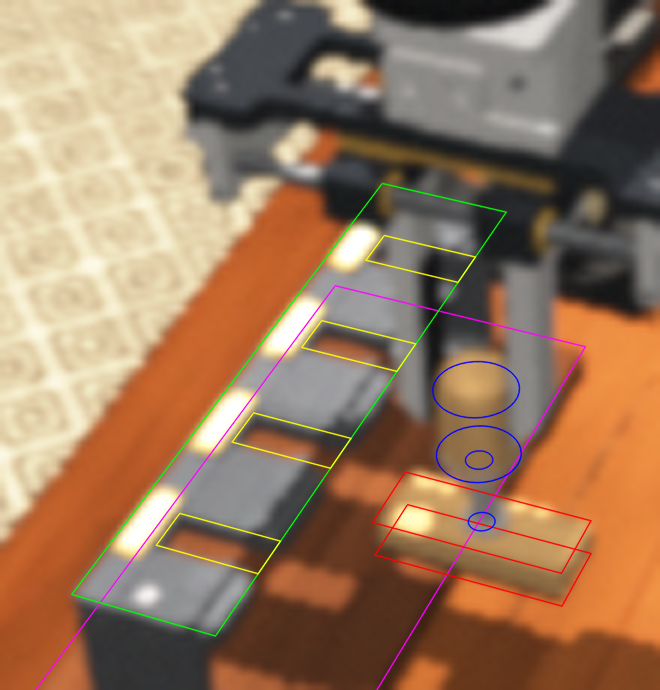

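Request:
servo_tool(rows=[[[0,0.1,0],0],[[0,0.25,0],0],[[0,0.4,0],0],[[0,0.55,0],0],[[0,0.6,0],0],[[0,0.6,0],0]])

```text
time: 7.1
tool_pos: [0.619, -0.04, 0.0795]
ee_rot: [-3.142, -0.0, 1.56]
wrist_force: [-0.7, -0.6, -2.1]
width: 0.0298
```

Request:
servo_tool(rows=[[[0,0.08,0],0],[[0,0.18,0],0],[[0,0.28,0],0],[[0,0.38,0],0],[[0,0.48,0],0],[[0,0.49,0],0],[[0,0.49,0],0]])

```text
time: 7.68
tool_pos: [0.6578, -0.041, 0.0795]
ee_rot: [-3.141, -0.0, 1.559]
wrist_force: [0.1, 0.3, -1.8]
width: 0.0301
```

```bash
python3 pl.py .657 -.0403 .067 89.3;python3 - <<'E'
from ov2 import *
s=snap("side","s6")
held(s,76,30,.657,-.0403,.046,-.7,180,130,110,115,6,"pics/h2.png")
E
```

```text
t 7.68 pos [ 0.6578 -0.041   0.0795] yaw 89.3 width 0.0301 F [ 0.1  0.3 -1.8] j6 -0.14
shift [ 0.009 -0.011  0.157] turn 0.0
```

View pics/h2.png

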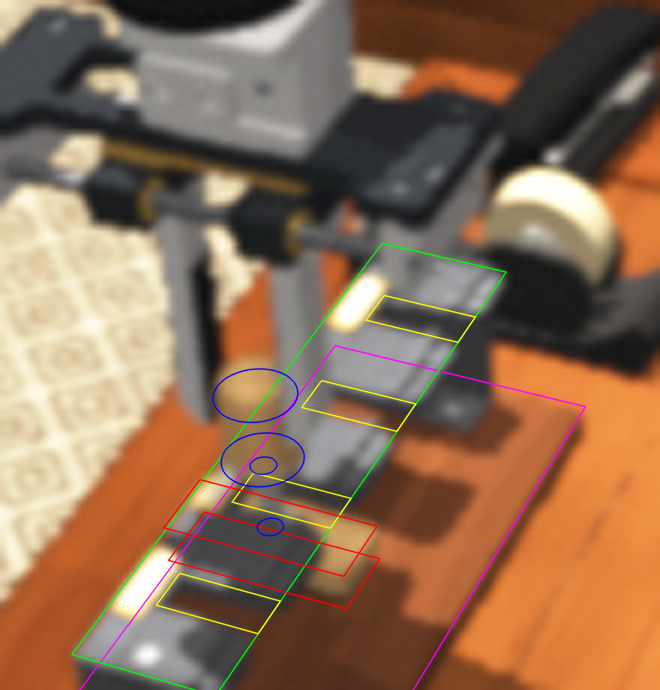

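Request:
servo_tool(rows=[[[0,0,0.04],0],[[0,0,0.08],0],[[0,0,0.12],0],[[0,0,0.14],0],[[0,0,0.14],0]])

```text
time: 8.15
tool_pos: [0.6567, -0.0409, 0.0678]
ee_rot: [-3.14, -0.0, 1.559]
wrist_force: [1.1, 0.4, -0.5]
width: 0.0298
```

Request:
servo_tool(rows=[[[0,0,0.015],0],[[0,0,0.03],0],[[0,0,0.03],0]])

```text
time: 8.4
tool_pos: [0.6573, -0.041, 0.0661]
ee_rot: [-3.141, -0.0, 1.559]
wrist_force: [0.5, -0.2, -1.3]
width: 0.0301
```

```bash
python3 pl.py .657 -.0403 .0655 89.3
```

```text
t 8.40 pos [ 0.6573 -0.041   0.0661] yaw 89.3 width 0.0301 F [ 0.5 -0.2 -1.3] j6 -0.14
shift [ 0.008 -0.004  0.008] turn 0.0
```

Request:
servo_tool(rows=[[[0,0,0],0],[[0,0,0],0],[[0,0,0],0],[[0,0,0],0]], grip=-0.28)

```text
time: 8.73
tool_pos: [0.6577, -0.041, 0.0667]
ee_rot: [3.141, 0.0, 1.559]
wrist_force: [-0.6, -0.1, -0.5]
width: 0.0532
```

Request:
servo_tool(rows=[[[0,0,-0.15],0],[[0,0,-0.4],0],[[0,0,-0.7],0],[[0,0,-0.95],0],[[0,0,-0.95],0]])

```text
time: 9.15
tool_pos: [0.6605, -0.0414, 0.1496]
ee_rot: [3.13, 0.001, 1.559]
wrist_force: [0.6, 0.6, 1.5]
width: 0.06
```

```bash
python3 pl.py .4165 .0825 .142 104.9;python3 - <<'E'
from ov2 import *
s=snap("side","s7")
held(s,76,30,.657,-.0403,.032,-.7,180,130,110,115,6,"pics/h3.png")
E
```

```text
t 9.15 pos [ 0.6605 -0.0414  0.1496] yaw 89.3 width 0.0600 F [0.6 0.6 1.5] j6 -0.14
shift [ 1.513 -3.069  0.058] turn -0.173
```

View pics/h3.png

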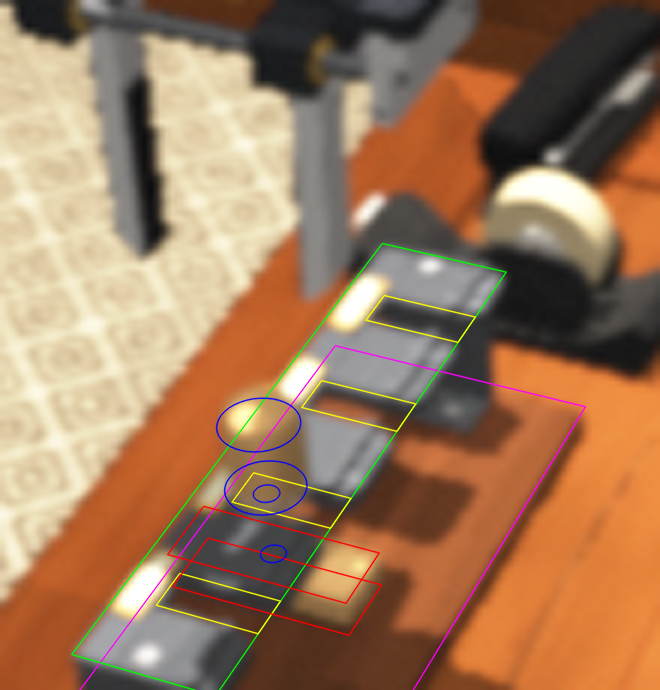

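Request:
servo_tool(rows=[[[0.15,-0.3,0],0],[[0.3,-0.6,0],0],[[0.378,-0.767,0],0]])

```text
time: 9.45
tool_pos: [0.5937, -0.0089, 0.1403]
ee_rot: [-3.137, -0.001, 1.559]
wrist_force: [-0.1, 0.5, 0.3]
width: 0.0602
```

Request:
servo_tool(rows=[[[0.2,-0.4,0],0],[[0.378,-0.767,0],0],[[0.378,-0.767,0],0]])

```text
time: 9.7
tool_pos: [0.5295, 0.0235, 0.14]
ee_rot: [-3.135, -0.002, 1.562]
wrist_force: [0.6, -0.5, 0.6]
width: 0.0598
```

Request:
servo_tool(rows=[[[0.2,-0.4,0],0],[[0.378,-0.767,0],0],[[0.378,-0.767,0],0]])

```text
time: 9.95
tool_pos: [0.4697, 0.0538, 0.1405]
ee_rot: [-3.136, -0.001, 1.561]
wrist_force: [-0.0, -0.0, 0.7]
width: 0.0601
```

Request:
servo_tool(rows=[[[0.2,-0.4,0],-0.06],[[0.378,-0.767,0],-0.12],[[0.378,-0.767,0],-0.173],[[0.378,-0.767,0],-0.173],[[0.378,-0.767,0],-0.173]])

```text
time: 10.37
tool_pos: [0.4138, 0.0826, 0.1419]
ee_rot: [3.142, 0.0, 1.829]
wrist_force: [-0.7, 0.1, 1.3]
width: 0.0599
```

```bash
python3 pl.py .4165 .0825 .033 104.9
```

```text
t 10.37 pos [0.4138 0.0826 0.1419] yaw 104.8 width 0.0599 F [-0.7  0.1  1.3] j6 -0.20
shift [-0.01   0.032  1.361] turn -0.001
```

Request:
servo_tool(rows=[[[-0.01,0.03,0.35],0],[[-0.01,0.03,0.7],0],[[-0.01,0.03,0.7],0]])

```text
time: 10.62
tool_pos: [0.4126, 0.0818, 0.0805]
ee_rot: [-3.131, -0.002, 1.828]
wrist_force: [-1.3, 0.4, -2.0]
width: 0.0598
```

Request:
servo_tool(rows=[[[0,0,0.2],0],[[0,0,0.4],0],[[0,0,0.6],0],[[0,0,0.66],0],[[0,0,0.66],0],[[0,0,0.66],0]])

```text
time: 11.12
tool_pos: [0.4169, 0.0825, 0.0344]
ee_rot: [3.141, 0.0, 1.83]
wrist_force: [-0.1, -0.2, -0.3]
width: 0.0603
```

```bash
python3 pl.py .4165 .0825 .033 104.9
python3 - <<'E'
from h import *
s=snap("side","s8")
crop(s,260,230,100,100,6,"pics/g11.png")
E
```

```text
t 11.12 pos [0.4169 0.0825 0.0344] yaw 104.8 width 0.0603 F [-0.1 -0.2 -0.3] j6 -0.20
shift [ 0.001 -0.004  0.017] turn -0.001
```

View pics/g11.png

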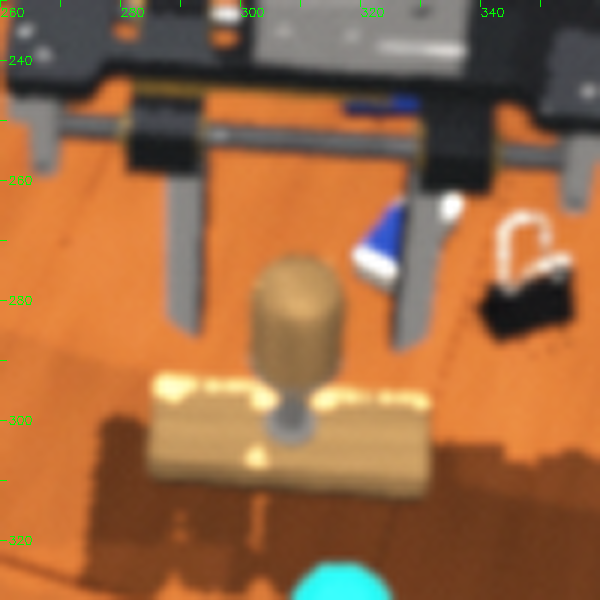

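Request:
servo_tool(rows=[[[0,0,0.02],0],[[0,0,0.02],0],[[0,0,0.02],0],[[0,0,0.02],0],[[0,0,0.02],0],[[0,0,0.02],0],[[0,0,0.02],0],[[0,0,0.02],0]], grip=1)

```text
time: 11.83
tool_pos: [0.4163, 0.0827, 0.0322]
ee_rot: [3.141, 0.0, 1.831]
wrist_force: [1.1, 0.4, 1.3]
width: 0.0299
```

```bash
python3 pl.py .560 .0197 .080 89.3
```

```text
t 11.83 pos [0.4163 0.0827 0.0322] yaw 104.9 width 0.0299 F [1.1 0.4 1.3] j6 -0.20
shift [-1.223  1.534 -0.597] turn 0.173
```

Request:
servo_tool(rows=[[[0,0,-0.1],0],[[0,0,-0.25],0],[[0,0,-0.4],0],[[0,0,-0.55],0],[[0,0,-0.6],0],[[0,0,-0.6],0]])

```text
time: 12.33
tool_pos: [0.4168, 0.0827, 0.0812]
ee_rot: [3.139, 0.0, 1.831]
wrist_force: [0.2, -0.3, -1.3]
width: 0.0303
```

Request:
servo_tool(rows=[[[-0.15,0.2,0],0],[[-0.3,0.4,0],0],[[-0.5,0.6,0],0],[[-0.61,0.77,0],0]])

```text
time: 12.67
tool_pos: [0.4884, 0.0503, 0.0788]
ee_rot: [-3.14, 0.0, 1.83]
wrist_force: [-0.9, -0.5, -0.5]
width: 0.0301
```

Request:
servo_tool(rows=[[[-0.15,0.2,0],0.04],[[-0.3,0.4,0],0.08],[[-0.5,0.6,0],0.12],[[-0.61,0.77,0],0.16],[[-0.61,0.77,0],0.173],[[-0.61,0.77,0],0.173],[[-0.61,0.77,0],0.173]])

```text
time: 13.25
tool_pos: [0.5588, 0.0204, 0.0789]
ee_rot: [-3.139, -0.0, 1.56]
wrist_force: [0.6, -0.3, -1.3]
width: 0.0301
```

```bash
python3 pl.py .560 .0197 .079 89.3;python3 - <<'E'
from ov2 import *
s=snap("side","s9")
held(s,94,34,.560,.0197,.047,-.7,180,150,130,125,6,"pics/h4.png")
E
```

```text
t 13.25 pos [0.5588 0.0204 0.0789] yaw 89.4 width 0.0301 F [ 0.6 -0.3 -1.3] j6 -0.05
shift [-0.008  0.015 -0.001] turn 0.001
```

View pics/h4.png

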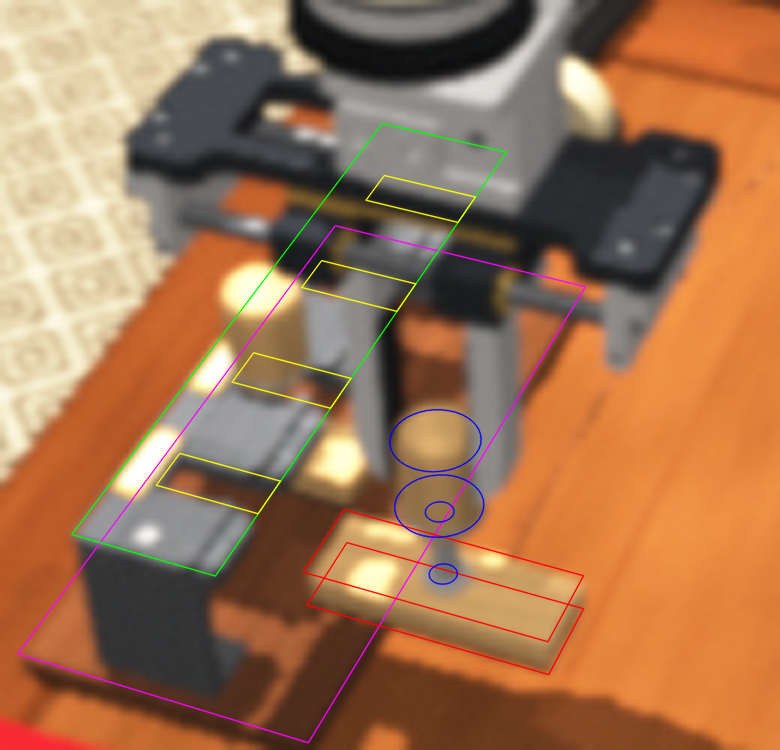

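Request:
servo_tool(rows=[[[0,0.1,0],0],[[0,0.25,0],0],[[0,0.4,0],0],[[0,0.55,0],0],[[0,0.65,0],0],[[0,0.65,0],0]])

```text
time: 13.8
tool_pos: [0.6132, 0.0196, 0.0798]
ee_rot: [3.141, -0.0, 1.56]
wrist_force: [0.1, 0.8, -0.4]
width: 0.0299
```

Request:
servo_tool(rows=[[[-0.005,0.08,0],0],[[-0.005,0.18,0],0],[[-0.01,0.28,0],0],[[-0.01,0.4,0],0],[[-0.01,0.5,0],0],[[-0.01,0.58,0],0],[[-0.01,0.58,0],0],[[-0.01,0.58,0],0]])

```text
time: 14.47
tool_pos: [0.6586, 0.0181, 0.0796]
ee_rot: [-3.141, -0.0, 1.559]
wrist_force: [-0.6, 0.5, -0.8]
width: 0.0301
```

Request:
servo_tool(rows=[[[0,0,0.04],0],[[0,0,0.08],0],[[0,0,0.12],0],[[0,0,0.16],0],[[0,0,0.165],0],[[0,0,0.165],0]])

```text
time: 14.97
tool_pos: [0.658, 0.0181, 0.0661]
ee_rot: [-3.141, -0.0, 1.559]
wrist_force: [-1.0, -0.1, -0.8]
width: 0.03
```

```bash
python3 pl.py .6578 .0197 .065 89.3;python3 - <<'E'
from ov2 import *
s=snap("side","s10")
held(s,94,34,.6578,.0197,.033,-.7,170,150,130,125,6,"pics/h5.png")
E
```

```text
t 14.97 pos [0.658  0.0181 0.0661] yaw 89.3 width 0.0300 F [-1.  -0.1 -0.8] j6 -0.05
shift [ 0.02  -0.003  0.014] turn 0.0
```

View pics/h5.png

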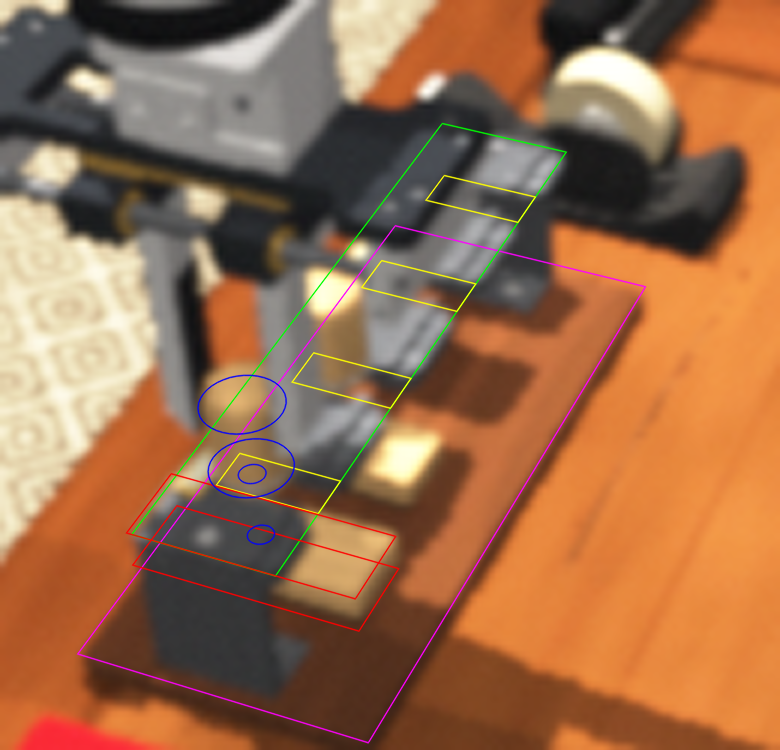

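Request:
servo_tool(rows=[[[0.02,0,0.01],0],[[0.02,0,0.01],0]])

```text
time: 15.18
tool_pos: [0.6586, 0.02, 0.066]
ee_rot: [3.141, -0.0, 1.559]
wrist_force: [-1.2, 0.1, -1.6]
width: 0.0302
```

Request:
servo_tool(rows=[[[0,0,0],0],[[0,0,0],0],[[0,0,0],0],[[0,0,0],0]], grip=-0.28)

```text
time: 15.52
tool_pos: [0.6588, 0.0196, 0.0663]
ee_rot: [3.141, -0.0, 1.559]
wrist_force: [-0.2, 0.1, 0.0]
width: 0.0529
```

Request:
servo_tool(rows=[[[0,0,-0.15],0],[[0,0,-0.4],0],[[0,0,-0.7],0],[[0,0,-0.95],0],[[0,0,-0.95],0]])

```text
time: 15.93
tool_pos: [0.6616, 0.0195, 0.1491]
ee_rot: [3.13, 0.0, 1.559]
wrist_force: [-0.1, 0.8, 1.3]
width: 0.0599
```

```bash
python3 pl.py .4295 -.1963 .142 38.3;python3 - <<'E'
from ov2 import *
s=snap("side","s11")
held(s,94,34,.6578,.0197,.032,-.7,170,150,130,125,6,"pics/h6.png")
E
```

```text
t 15.93 pos [0.6616 0.0195 0.1491] yaw 89.3 width 0.0599 F [-0.1  0.8  1.3] j6 -0.04
shift [-2.732 -2.87   0.057] turn 0.567
```

View pics/h6.png

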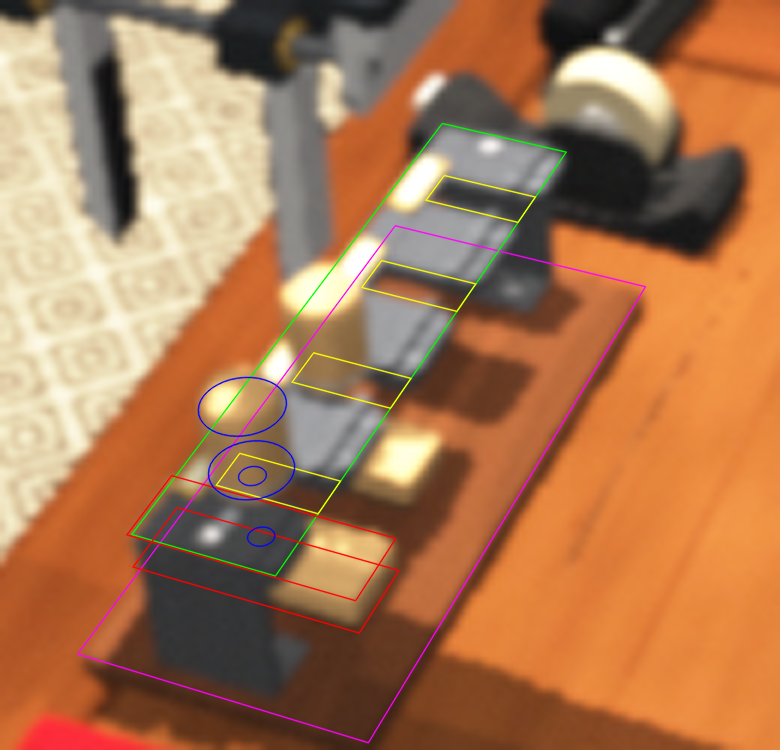

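Request:
servo_tool(rows=[[[-0.2,-0.2,0],0],[[-0.45,-0.47,0],0],[[-0.683,-0.718,0],0],[[-0.683,-0.718,0],0]])

```text
time: 16.32
tool_pos: [0.5967, -0.037, 0.1403]
ee_rot: [-3.137, 0.001, 1.556]
wrist_force: [0.8, 0.8, -0.4]
width: 0.06
```

Request:
servo_tool(rows=[[[-0.34,-0.36,0],0],[[-0.683,-0.718,0],0],[[-0.683,-0.718,0],0]])

```text
time: 16.57
tool_pos: [0.5378, -0.0914, 0.14]
ee_rot: [-3.136, 0.001, 1.555]
wrist_force: [0.2, 0.7, 1.0]
width: 0.06
```

Request:
servo_tool(rows=[[[-0.34,-0.36,0],0],[[-0.683,-0.718,0],0],[[-0.683,-0.718,0],0]])

```text
time: 16.82
tool_pos: [0.4807, -0.1452, 0.1408]
ee_rot: [-3.138, 0.001, 1.554]
wrist_force: [0.0, 0.1, 0.0]
width: 0.0602
```

Request:
servo_tool(rows=[[[-0.34,-0.36,0],0.08],[[-0.683,-0.718,0],0.16],[[-0.683,-0.718,0],0.24],[[-0.683,-0.718,0],0.32],[[-0.683,-0.718,0],0.4],[[-0.683,-0.718,0],0.48],[[-0.683,-0.718,0],0.56],[[-0.683,-0.718,0],0.567],[[-0.683,-0.718,0],0.567]])

```text
time: 17.57
tool_pos: [0.4267, -0.1956, 0.1413]
ee_rot: [-3.141, -0.0, 0.671]
wrist_force: [-0.4, -0.4, 0.6]
width: 0.0603
```

```bash
python3 pl.py .4297 -.1966 .033 38.3;python3 - <<'E'
from h import *
s=snap("top","t12")
crop(s,290,200,110,90,7,"pics/g12.png")
E
```

```text
t 17.57 pos [ 0.4267 -0.1956  0.1413] yaw 38.5 width 0.0603 F [-0.4 -0.4  0.6] j6 0.35
shift [0.021 0.035 1.353] turn 0.002
```

View pics/g12.png

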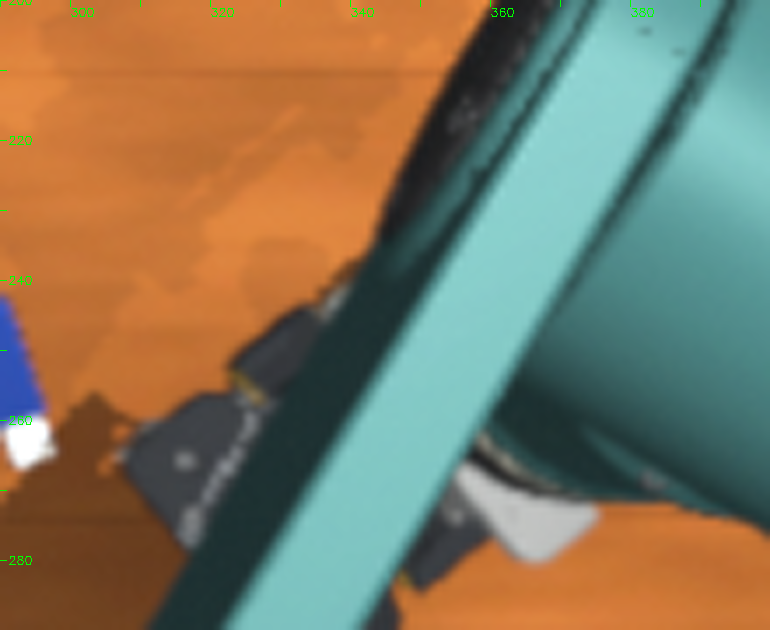

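Top view is blocked by the arm; descend and check with the side camera.

Request:
servo_tool(rows=[[[0.02,0.035,0.35],0],[[0.02,0.035,0.7],0],[[0.02,0.035,0.7],0]])

```text
time: 17.87
tool_pos: [0.4258, -0.1949, 0.08]
ee_rot: [-3.131, 0.004, 0.671]
wrist_force: [-0.0, 0.5, -1.0]
width: 0.0604
```

Request:
servo_tool(rows=[[[0,0,0.2],0],[[0,0,0.4],0],[[0,0,0.6],0],[[0,0,0.66],0],[[0,0,0.66],0],[[0,0,0.66],0]])

```text
time: 18.37
tool_pos: [0.4298, -0.1976, 0.0341]
ee_rot: [3.141, -0.001, 0.669]
wrist_force: [1.1, -0.2, -0.1]
width: 0.0599
```

```bash
python3 pl.py .4297 -.1966 .033 38.3
python3 - <<'E'
from h import *
s=snap("side","s12")
crop(s,290,150,100,100,6,"pics/g13.png")
E
```

```text
t 18.37 pos [ 0.4298 -0.1976  0.0341] yaw 38.3 width 0.0599 F [ 1.1 -0.2 -0.1] j6 0.35
shift [ 0.007 -0.01   0.014] turn 0.0
```

View pics/g13.png

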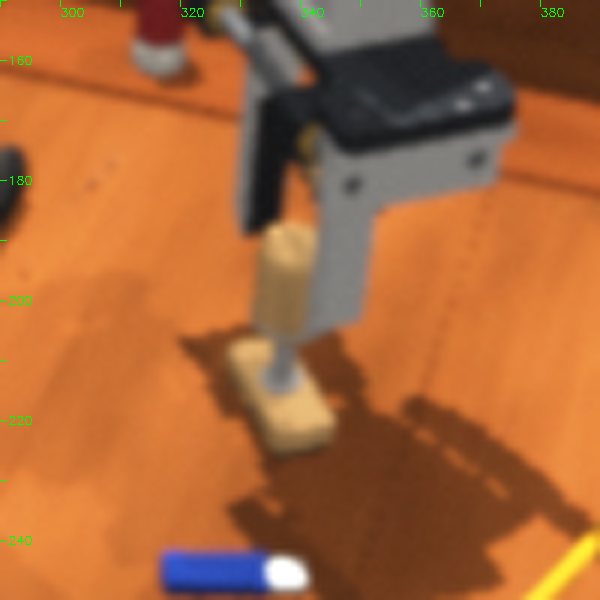

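Request:
servo_tool(rows=[[[0,0,0.015],0],[[0,0,0.015],0],[[0,0,0.015],0],[[0,0,0.015],0],[[0,0,0.015],0],[[0,0,0.015],0],[[0,0,0.015],0],[[0,0,0.015],0]], grip=1)

```text
time: 19.08
tool_pos: [0.4293, -0.1973, 0.0321]
ee_rot: [3.142, -0.0, 0.668]
wrist_force: [-1.2, 1.3, 2.2]
width: 0.03
```

Request:
servo_tool(rows=[[[0,0,-0.1],0],[[0,0,-0.25],0],[[0,0,-0.4],0],[[0,0,-0.55],0],[[0,0,-0.6],0],[[0,0,-0.6],0]])

```text
time: 19.58
tool_pos: [0.4302, -0.198, 0.0815]
ee_rot: [3.139, -0.001, 0.668]
wrist_force: [0.4, 0.2, -1.5]
width: 0.0302
```

```bash
python3 pl.py .565 -.0997 .079 89.3
```

```text
t 19.58 pos [ 0.4302 -0.198   0.0815] yaw 38.3 width 0.0302 F [ 0.4  0.2 -1.5] j6 0.35
shift [2.084 0.08  0.034] turn -0.567
```

Request:
servo_tool(rows=[[[0.2,0,0],0],[[0.45,0.02,0],0],[[0.7,0.027,0],0]])

```text
time: 19.83
tool_pos: [0.4744, -0.1641, 0.0791]
ee_rot: [-3.141, 0.0, 0.667]
wrist_force: [0.1, -0.6, -0.9]
width: 0.0301
```

Request:
servo_tool(rows=[[[0.25,0,0],0],[[0.5,0.02,0],0],[[0.7,0.027,0],0]])

```text
time: 20.08
tool_pos: [0.5202, -0.1303, 0.0788]
ee_rot: [-3.14, 0.001, 0.669]
wrist_force: [-0.2, 0.0, -0.2]
width: 0.0299
```

Request:
servo_tool(rows=[[[0.2,0,0],-0.04],[[0.4,0.02,0],-0.11],[[0.6,0.027,0],-0.18],[[0.684,0.027,0],-0.25],[[0.684,0.027,0],-0.32],[[0.684,0.027,0],-0.39],[[0.684,0.027,0],-0.46],[[0.684,0.027,0],-0.52],[[0.684,0.027,0],-0.567],[[0.684,0.027,0],-0.567],[[0.684,0.027,0],-0.567]])

```text
time: 21.0
tool_pos: [0.5636, -0.099, 0.079]
ee_rot: [-3.14, -0.0, 1.557]
wrist_force: [-1.2, 0.2, -0.9]
width: 0.0301
```

```bash
python3 pl.py .565 -.0997 .079 89.3;python3 - <<'E'
from ov2 import *
s=snap("side","s13")
held(s,58,26,.565,-.0997,.047,-.7,200,120,110,105,7,"pics/h7.png")
E
```

```text
t 21.00 pos [ 0.5636 -0.099   0.079 ] yaw 89.2 width 0.0301 F [-1.2  0.2 -0.9] j6 -0.26
shift [-0.008  0.018  0.   ] turn -0.001
```

View pics/h7.png

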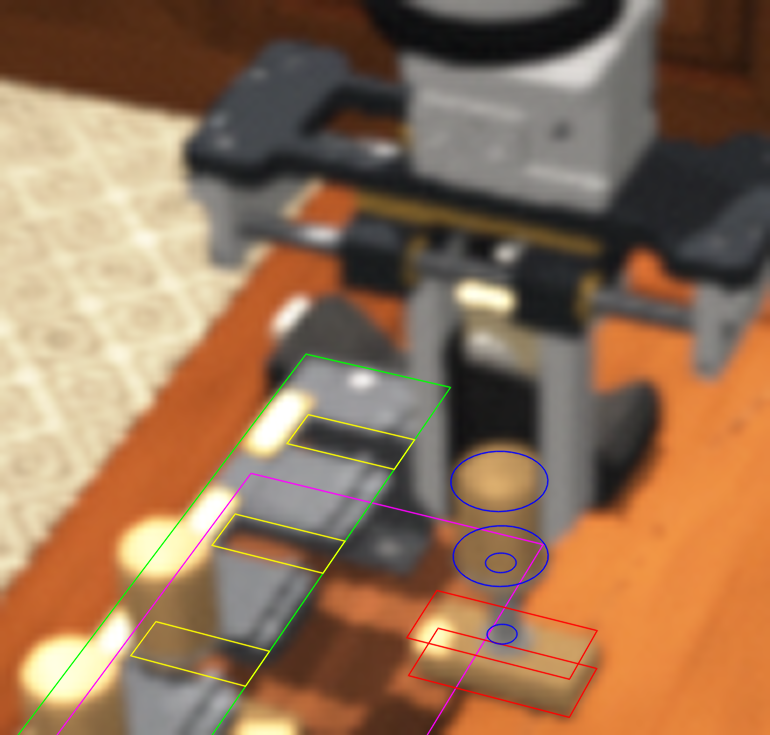

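Request:
servo_tool(rows=[[[0,0.1,0],0],[[-0.01,0.25,0],0],[[-0.01,0.4,0],0],[[-0.015,0.55,0],0],[[-0.015,0.6,0],0],[[-0.015,0.6,0],0]])

```text
time: 21.55
tool_pos: [0.6129, -0.1009, 0.0794]
ee_rot: [-3.141, -0.0, 1.559]
wrist_force: [-0.3, -0.2, -0.5]
width: 0.0303
```

Request:
servo_tool(rows=[[[0,0.08,0],0],[[0,0.18,0],0],[[0,0.28,0],0],[[0,0.4,0],0],[[0,0.5,0],0],[[0,0.56,0],0],[[0,0.56,0],0],[[0,0.56,0],0]])

```text
time: 22.22
tool_pos: [0.6569, -0.1014, 0.0796]
ee_rot: [-3.141, -0.0, 1.559]
wrist_force: [-0.0, 0.3, -1.1]
width: 0.0298
```

Request:
servo_tool(rows=[[[0,0,0.04],0],[[0,0,0.08],0],[[0,0,0.12],0],[[0,0,0.16],0],[[0,0,0.17],0],[[0,0,0.17],0]])

```text
time: 22.72
tool_pos: [0.6563, -0.1014, 0.0656]
ee_rot: [-3.14, -0.0, 1.559]
wrist_force: [0.2, 0.1, -1.9]
width: 0.0301
```

```bash
python3 pl.py .6563 -.1003 .065 89.3;python3 - <<'E'
from ov2 import *
s=snap("side","s14")
held(s,58,26,.6563,-.1003,.033,-.7,190,120,110,105,7,"pics/h8.png")
E
```

```text
t 22.72 pos [ 0.6563 -0.1014  0.0656] yaw 89.3 width 0.0301 F [ 0.2  0.1 -1.9] j6 -0.23
shift [ 0.013 -0.     0.007] turn 0.0
```

View pics/h8.png

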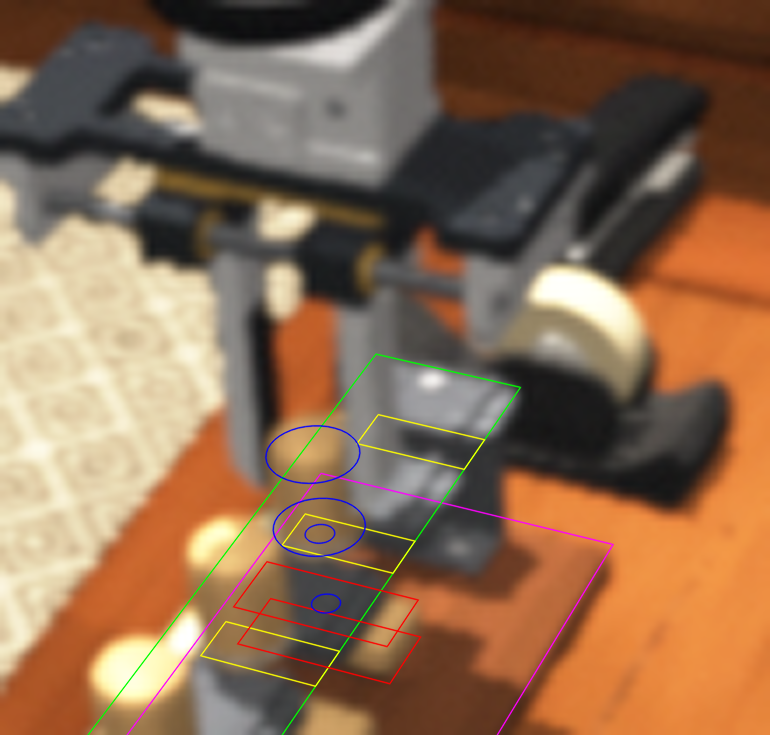

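Seated height; nudge, release, rise.

Request:
servo_tool(rows=[[[0.01,0,0.005],0],[[0.01,0,0.005],0]])

```text
time: 22.93
tool_pos: [0.6569, -0.1005, 0.0661]
ee_rot: [3.141, -0.0, 1.559]
wrist_force: [0.5, 0.1, -1.2]
width: 0.0301
```

Request:
servo_tool(rows=[[[0,0,0],0],[[0,0,0],0],[[0,0,0],0],[[0,0,0],0]], grip=-0.28)

```text
time: 23.27
tool_pos: [0.657, -0.1007, 0.0662]
ee_rot: [3.141, 0.0, 1.559]
wrist_force: [0.9, 0.3, 0.6]
width: 0.0532
```

Request:
servo_tool(rows=[[[0,0,-0.15],0],[[0,0,-0.4],0],[[0,0,-0.7],0],[[0,0,-0.95],0],[[0,0,-0.95],0]])

```text
time: 23.68
tool_pos: [0.6598, -0.1013, 0.1492]
ee_rot: [3.13, 0.002, 1.559]
wrist_force: [0.6, 0.2, 1.0]
width: 0.0602
```

```bash
python3 pl.py .4445 -.355 .142 36;python3 - <<'E'
from ov2 import *
s=snap("side","s15")
held(s,58,26,.6563,-.1003,.032,-.7,190,120,110,105,7,"pics/h9.png")
E
```

```text
t 23.68 pos [ 0.6598 -0.1013  0.1492] yaw 89.3 width 0.0602 F [0.6 0.2 1. ] j6 -0.23
shift [-3.202 -2.655  0.068] turn 0.592
```

View pics/h9.png

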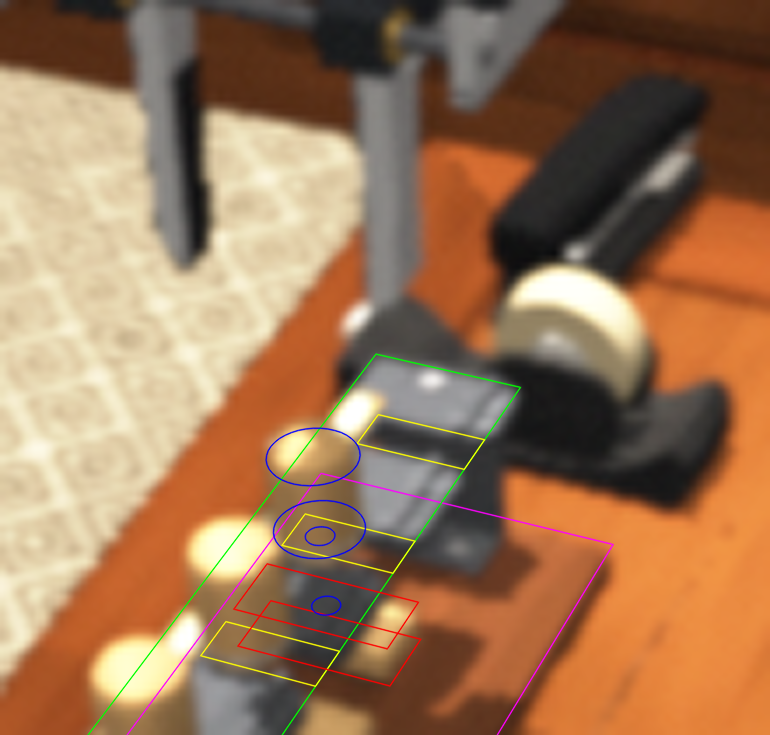

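Request:
servo_tool(rows=[[[-0.2,-0.17,0],0],[[-0.5,-0.41,0],0],[[-0.8,-0.664,0],0],[[-0.8,-0.664,0],0]])

```text
time: 24.07
tool_pos: [0.5992, -0.1677, 0.1402]
ee_rot: [-3.137, 0.001, 1.554]
wrist_force: [0.9, 0.5, 0.4]
width: 0.0606
```

Request:
servo_tool(rows=[[[-0.4,-0.33,0],0],[[-0.8,-0.664,0],0],[[-0.8,-0.664,0],0]])

```text
time: 24.32
tool_pos: [0.5447, -0.2319, 0.1404]
ee_rot: [-3.137, 0.002, 1.553]
wrist_force: [0.9, -0.3, -0.8]
width: 0.0604
```

Request:
servo_tool(rows=[[[-0.4,-0.33,0],0],[[-0.8,-0.664,0],0],[[-0.8,-0.664,0],0]])

```text
time: 24.57
tool_pos: [0.491, -0.2951, 0.1405]
ee_rot: [-3.138, 0.002, 1.552]
wrist_force: [0.3, 0.1, 0.7]
width: 0.0601
```

Request:
servo_tool(rows=[[[-0.4,-0.33,0],0.08],[[-0.8,-0.664,0],0.16],[[-0.8,-0.664,0],0.24],[[-0.8,-0.664,0],0.32],[[-0.8,-0.664,0],0.4],[[-0.8,-0.664,0],0.48],[[-0.8,-0.664,0],0.56],[[-0.8,-0.664,0],0.592],[[-0.8,-0.664,0],0.592]])

```text
time: 25.32
tool_pos: [0.4417, -0.3532, 0.1406]
ee_rot: [-3.14, -0.0, 0.629]
wrist_force: [0.3, 0.0, 0.8]
width: 0.0603
```

```bash
python3 pl.py .4445 -.355 .033 36
python3 - <<'E'
from h import *
s=snap("side","s16")
crop(s,300,110,100,100,6,"pics/g14.png")
E
```

```text
t 25.32 pos [ 0.4417 -0.3532  0.1406] yaw 36.0 width 0.0603 F [0.3 0.  0.8] j6 0.17
shift [0.015 0.042 1.345] turn 0.0
```

View pics/g14.png

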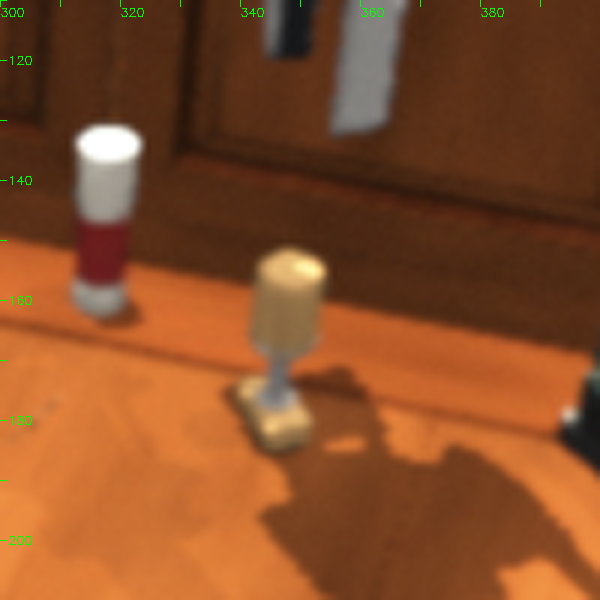

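Run:
```python
from h import *
s=load("s16")
print(w2p(s,[[.4445,-.355,z] for z in(.017,.048,.051,.082)]).round(1))
for q,z in(((345.3,175.5),.017),((347.8,154.5),.082)): print(p2w(s,*q,z).round(4))
```

```text
[[345.5 175.5]
 [346.7 166.2]
 [346.8 165.3]
 [348.  155.8]]
[ 0.4451 -0.3546  0.017 ]
[ 0.4463 -0.3607  0.082 ]
```

Position (0.4448, −0.355) confirmed.

Request:
servo_tool(rows=[[[0.015,0.042,0.35],0],[[0.015,0.042,0.7],0],[[0.015,0.042,0.7],0]])

```text
time: 25.62
tool_pos: [0.4414, -0.3526, 0.079]
ee_rot: [-3.129, 0.002, 0.631]
wrist_force: [-0.7, 0.9, -0.3]
width: 0.0602
```

Request:
servo_tool(rows=[[[0,0,0.2],0],[[0,0,0.4],0],[[0,0,0.6],0],[[0,0,0.66],0],[[0,0,0.66],0],[[0,0,0.66],0]])

```text
time: 26.12
tool_pos: [0.4447, -0.3563, 0.0339]
ee_rot: [3.141, -0.0, 0.63]
wrist_force: [0.2, 0.9, -0.4]
width: 0.0602
```

```bash
python3 pl.py .4448 -.355 .033 36
python3 - <<'E'
from h import *
s=snap("side","s17")
crop(s,300,110,100,100,6,"pics/g15.png")
E
```

```text
t 26.12 pos [ 0.4447 -0.3563  0.0339] yaw 36.1 width 0.0602 F [ 0.2  0.9 -0.4] j6 0.17
shift [ 0.01  -0.013  0.011] turn 0.001
```

View pics/g15.png

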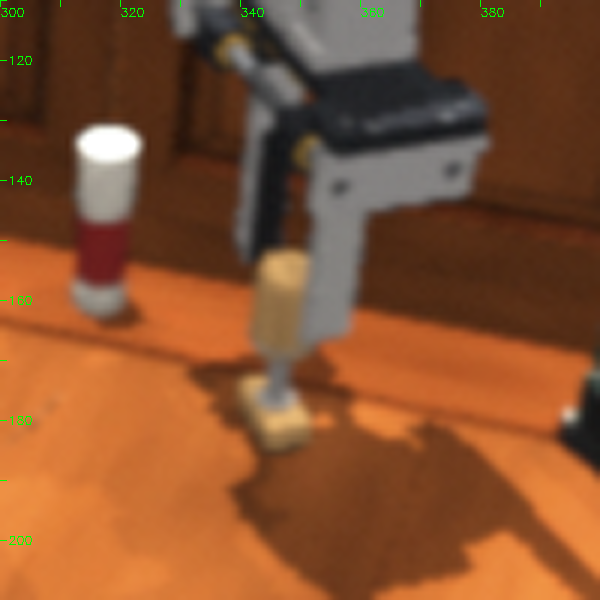

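Request:
servo_tool(rows=[[[0.01,0,0.015],0],[[0.01,0,0.015],0],[[0.01,0,0.015],0],[[0.01,0,0.015],0],[[0.01,0,0.015],0],[[0.01,0,0.015],0],[[0.01,0,0.015],0],[[0.01,0,0.015],0]], grip=1)

```text
time: 26.83
tool_pos: [0.4451, -0.3557, 0.0321]
ee_rot: [3.141, -0.0, 0.629]
wrist_force: [-0.1, 1.1, 1.5]
width: 0.03
```

Request:
servo_tool(rows=[[[0,0,-0.1],0],[[0,0,-0.25],0],[[0,0,-0.4],0],[[0,0,-0.55],0],[[0,0,-0.6],0],[[0,0,-0.6],0]])

```text
time: 27.33
tool_pos: [0.4462, -0.3568, 0.0827]
ee_rot: [3.137, -0.001, 0.629]
wrist_force: [0.4, -0.3, -0.3]
width: 0.0301
```

```bash
python3 pl.py .555 -.1593 .079 89.3
```

```text
t 27.33 pos [ 0.4462 -0.3568  0.0827] yaw 36.0 width 0.0301 F [ 0.4 -0.3 -0.3] j6 0.17
shift [ 2.553 -1.196  0.043] turn -0.592
```

Request:
servo_tool(rows=[[[0.2,-0.1,0],0],[[0.5,-0.23,0],0],[[0.75,-0.35,0],0],[[0.851,-0.399,0],0]])

```text
time: 27.67
tool_pos: [0.4819, -0.2874, 0.0794]
ee_rot: [-3.14, -0.001, 0.631]
wrist_force: [-0.7, 0.5, -0.9]
width: 0.03
```

Request:
servo_tool(rows=[[[0.25,-0.12,0],0],[[0.5,-0.23,0],0],[[0.75,-0.35,0],0],[[0.851,-0.399,0],0]])

```text
time: 28.0
tool_pos: [0.5181, -0.222, 0.0795]
ee_rot: [-3.141, -0.0, 0.631]
wrist_force: [0.2, 0.7, -0.8]
width: 0.03
```

Request:
servo_tool(rows=[[[0.25,-0.12,0],-0.04],[[0.5,-0.23,0],-0.11],[[0.75,-0.35,0],-0.18],[[0.851,-0.399,0],-0.25],[[0.851,-0.399,0],-0.32],[[0.851,-0.399,0],-0.39],[[0.851,-0.399,0],-0.46],[[0.851,-0.399,0],-0.53],[[0.851,-0.399,0],-0.592],[[0.851,-0.399,0],-0.592],[[0.851,-0.399,0],-0.592]])

```text
time: 28.92
tool_pos: [0.5534, -0.1588, 0.0796]
ee_rot: [-3.141, 0.0, 1.556]
wrist_force: [0.1, -0.2, -0.9]
width: 0.0302
```

```bash
python3 pl.py .555 -.1593 .079 89.3;python3 - <<'E'
from ov2 import *
s=snap("side","s18")
held(s,40,22,.555,-.1593,.047,-.7,210,105,110,105,7,"pics/h10.png")
E
```

```text
t 28.92 pos [ 0.5534 -0.1588  0.0796] yaw 89.1 width 0.0302 F [ 0.1 -0.2 -0.9] j6 -0.36
shift [-0.006  0.02   0.008] turn -0.002
```

View pics/h10.png

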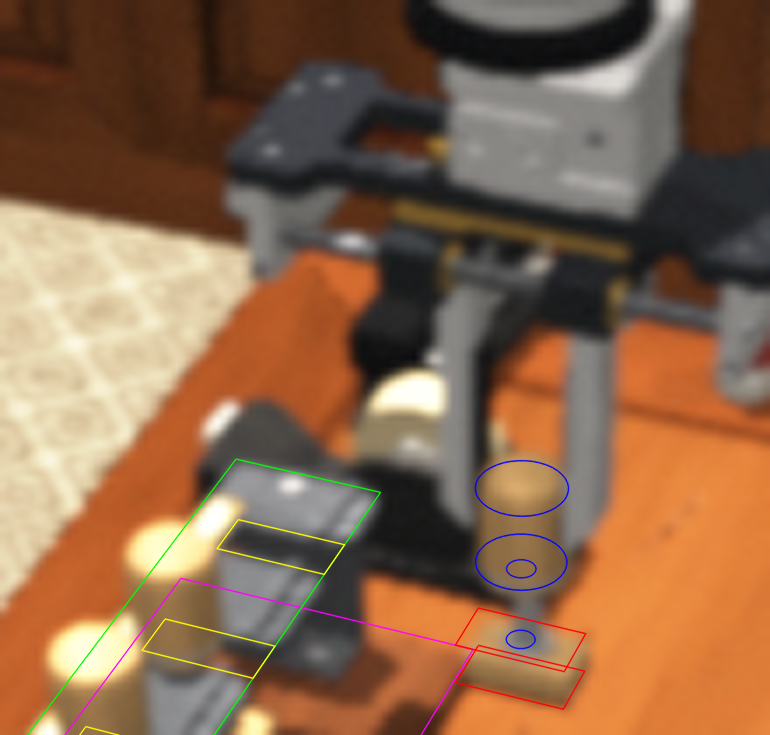

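Request:
servo_tool(rows=[[[0,0.1,0],0],[[-0.01,0.25,0],0],[[-0.01,0.4,0],0],[[-0.01,0.55,0],0],[[-0.01,0.65,0],0],[[-0.01,0.65,0],0]])

```text
time: 29.47
tool_pos: [0.6072, -0.1595, 0.0794]
ee_rot: [3.141, -0.0, 1.559]
wrist_force: [-0.1, -0.2, -0.6]
width: 0.0299
```

Request:
servo_tool(rows=[[[0,0.08,0],0],[[0,0.18,0],0],[[0,0.3,0],0],[[0,0.42,0],0],[[0,0.54,0],0],[[0,0.625,0],0],[[0,0.625,0],0],[[0,0.625,0],0]])

```text
time: 30.13
tool_pos: [0.6557, -0.16, 0.0796]
ee_rot: [-3.141, -0.0, 1.559]
wrist_force: [-0.1, -0.1, -0.7]
width: 0.0303
```

Request:
servo_tool(rows=[[[0,0,0.04],0],[[0,0,0.08],0],[[0,0,0.12],0],[[0,0,0.16],0],[[0,0,0.17],0],[[0,0,0.17],0]])

```text
time: 30.63
tool_pos: [0.6552, -0.1599, 0.0656]
ee_rot: [-3.14, -0.0, 1.559]
wrist_force: [-0.0, -0.1, -0.7]
width: 0.0304
```

```bash
python3 pl.py .6555 -.1603 .065 89.3;python3 - <<'E'
from ov2 import *
s=snap("side","s19")
held(s,40,22,.6555,-.1603,.033,-.7,200,105,110,105,7,"pics/h11.png")
E
```

```text
t 30.63 pos [ 0.6552 -0.1599  0.0656] yaw 89.3 width 0.0304 F [-0.  -0.1 -0.7] j6 -0.31
shift [-0.004  0.004  0.007] turn 0.0
```

View pics/h11.png

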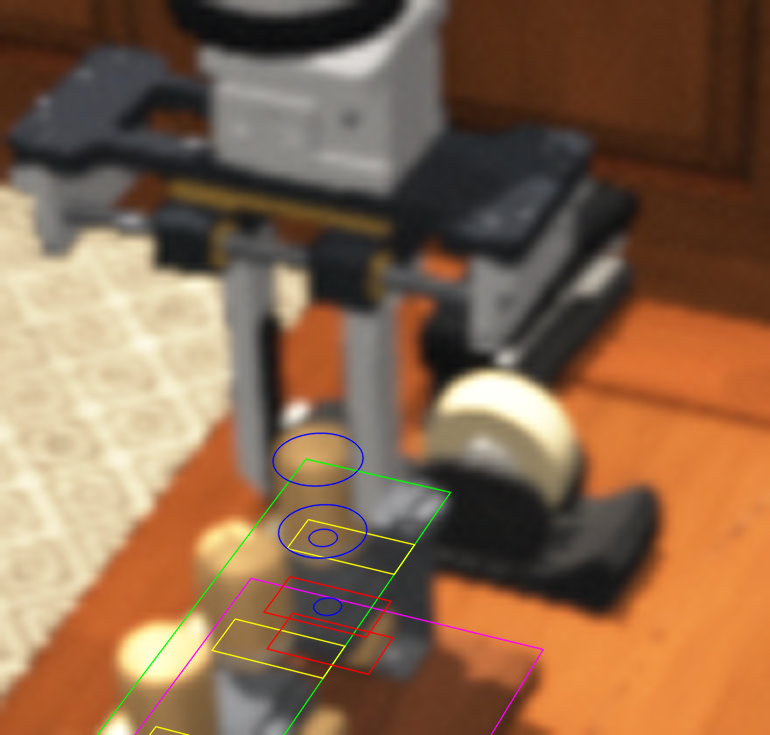

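Seated; release, raise and back away so the top camera can see.

Request:
servo_tool(rows=[[[0,0,0.005],0],[[0,0,0.005],0],[[0,0,0.005],0],[[0,0,0.005],0],[[0,0,0.005],0]], grip=-0.28)

```text
time: 31.1
tool_pos: [0.6559, -0.1601, 0.0662]
ee_rot: [3.141, 0.0, 1.559]
wrist_force: [0.7, 0.5, 0.4]
width: 0.0586
```

Request:
servo_tool(rows=[[[0,0,-0.15],0],[[0,0,-0.4],0],[[0,0,-0.7],0],[[0,0,-0.98],0],[[0,0,-0.98],0],[[0,0,-0.98],0]])

```text
time: 31.6
tool_pos: [0.657, -0.1605, 0.1472]
ee_rot: [3.137, 0.002, 1.559]
wrist_force: [0.0, -0.2, -0.1]
width: 0.0598
```

Request:
servo_tool(rows=[[[-0.4,-0.4,0],0],[[-0.9,-0.9,0],0],[[-0.9,-0.9,0],0],[[-0.9,-0.9,0],0]])

```text
time: 31.93
tool_pos: [0.5793, -0.2338, 0.1424]
ee_rot: [-3.137, -0.0, 1.554]
wrist_force: [1.7, -0.6, 0.6]
width: 0.0598
```

Request:
servo_tool(rows=[[[-0.4,-0.4,0],0],[[-0.9,-0.9,0],0],[[-0.9,-0.9,0],0],[[-0.9,-0.9,0],0]])

```text
time: 32.27
tool_pos: [0.5074, -0.3042, 0.1428]
ee_rot: [-3.139, -0.001, 1.555]
wrist_force: [0.7, 1.0, 0.3]
width: 0.0603
```

Request:
servo_tool(rows=[[[-0.4,-0.4,0],0],[[-0.9,-0.9,0],0],[[-0.9,-0.9,0],0],[[-0.9,-0.9,0],0]])

```text
time: 32.6
tool_pos: [0.4355, -0.3748, 0.1429]
ee_rot: [-3.14, -0.001, 1.555]
wrist_force: [0.7, 0.9, -0.1]
width: 0.0597
```

```bash
python3 pl.py .5 -.3 .142 36;python3 - <<'E'
from ov import *
import ov
s=snap("side","s20"); t=snap("top","t20")
cv2.imwrite("pics/f1.png",cv2.resize(s["pixels"][110:300,150:380,::-1],None,fx=3.4,fy=3.1,interpolation=cv2.INTER_CUBIC))
crop(t,160,115,220,75,3,"pics/f2.png")
Z={};xs=[.6578,.657,.6562,.6554];ys=[.0197,-.0403,-.1003,-.1603]
im=cv2.resize(t["pixels"][115:200,160:360,::-1],None,fx=4,fy=4,interpolation=cv2.INTER_CUBIC)
th=np.linspace(0,2*np.pi,40)
for x,y,(L,W) in zip(xs,ys,[(94,34),(76,30),(58,26),(40,22)]):
    for P in(tf(x,y,-.013,box(L/1e3,W/1e3,.049)),tf(x,y,0,np.c_[.0155*np.cos(th),.0155*np.sin(th),0*th+.114])):
        cv2.polylines(im,[((w2p(t,P)+.5-[160,115])*32).astype(np.int32).reshape(-1,1,2)],True,(0,0,255),1,cv2.LINE_AA,3)
cv2.imwrite("pics/f3.png",im)
E
```

```text
t 32.60 pos [ 0.4355 -0.3748  0.1429] yaw 89.1 width 0.0597 F [ 0.7  0.9 -0.1] j6 -0.79
shift [0.948 0.792 0.011] turn 0.59
```

View pics/f1.png

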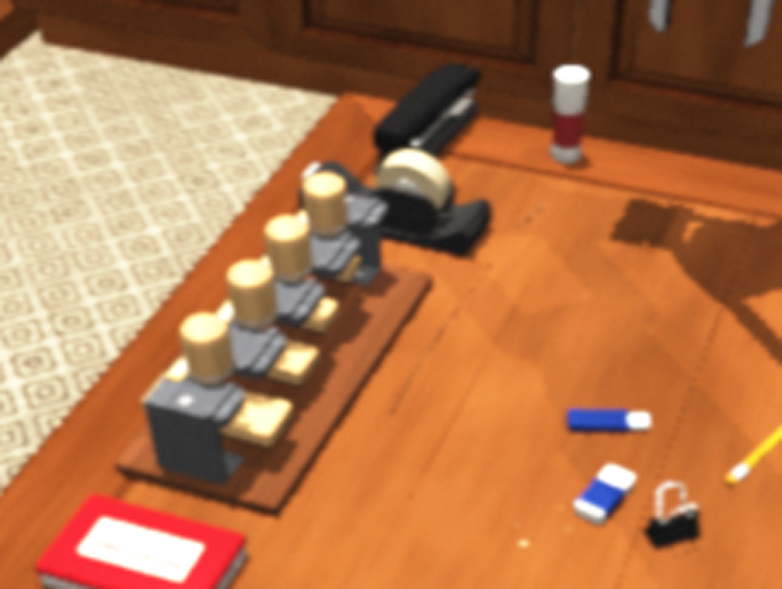

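View pics/f3.png

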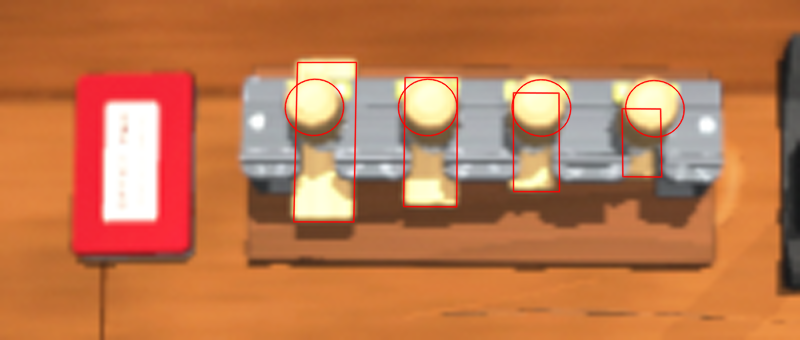

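Run:
```python
from h import *
a=load("t20"); b=load("t0") if 0 else load("top0")
crop(a,285,130,60,40,12,"pics/f4.png")
d=np.abs(a["pixels"][120:200,160:214].astype(int)-b["pixels"][120:200,160:214]).mean(); print("pad diff",d)
```

```text
pad diff 7.315509259259259
```

View pics/f4.png

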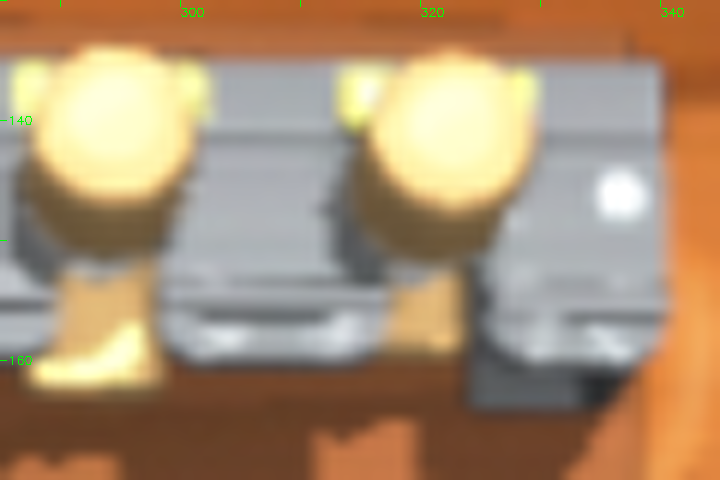

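Run:
```python
from h import *
for n in("top0","t20"):
    p=load(n)["pixels"].astype(int)[110:200,160:215]; m=(p[...,0]>150)&(p[...,1]<60)&(p[...,2]<80)
    print(n,m.sum(),np.argwhere(m).mean(0).round(2))
from bench import robot
o=robot.get_obs(); print(np.abs(o["qvel"]).max())
print(robot.close_job())
```

```text
top0 824 [45.76 33.39]
t20 811 [46.23 33.42]
0.027367074372623135
the job is handed in; nothing more can be done
None
```

The four stamps are hung on the rack: 94 mm in slot 1 (nearest the ink pad, which lies at the left end), then 76, 58 and 40 mm in slots 2, 3 and 4. I handed the job in at about 32.7 s of the 96 s allowed; it reports no verdict.

**Last checks:**
- With the model outlines laid over the final top picture, all four knobs sit within about 2 mm of the seats, and the mounts I could see run straight front to back. The side picture shows the stamps upright, with the knobs resting on the rail behind the lip.
- The red lid's centre in the top picture moved by less than half a pixel (about 1 mm), so the pad was not disturbed. The raw before-and-after difference there was not zero (about 7 grey levels), which I put down to changed shading.
- I did not touch the turquoise look-alike; I did not re-check its place in a final picture.
- Wrist forces stayed within a few newtons at the end of each move. The gripper was empty and well clear of everything when I handed in.

**One disagreement:** in the pictures the fingertips appeared about 25–30 mm higher than the reported tool position. I set the grip heights from the pictures instead, and all four grasps held.

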